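Pack the biscuit stamps away in their tray

TASK

Put the wooden biscuit stamps away: pull the shallow tray all the way out of its little shelf rack, then lay every stamp that is there flat on the tray's floor with its grip up, the L-shaped ones in the larger right-hand bay, turned to interlock, and the wedge-shaped ones in the narrower left-hand bay, head to tail so that they fit. Then push the tray fully home under the rack, and leave the salt shaker and the garlic where they stand.

Things in the scene. Friction and masses are not known exactly. Their poses are not given: they have to be found in the camera images.
- tray (a joint): How far the shallow wooden tray is pulled out of its low shelf rack, towards the robot: 0 = fully home under the rack, 0.14 m = fully out (a stop at either end). It slides level along its own x axis, with about 2 N of friction, and stays where it is left. Starts 0 to 0.03.
- tray_knob (a point): Grip point of the tray's dark metal knob: an upright round post 22 mm in diameter, top at z = 70 mm, this point at z = 55 mm. It stands at the middle of the tray's front, its axis 12 mm in front of the front wall, to be pinched from above. Axes as the tray: +x away from the robot into the rack, y across to the left, z up.
- bay_l (a point): Floor centre of the tray's larger, right-hand bay, for the L stamps: inside 138 mm along x, 136 mm along y. Floor 8 mm above the worktop, walls and divider 6 mm thick and 13 mm high over the floor. Axes as the tray: +x into the rack, y left. With the tray out the rack's shelf (top z = 100 mm, spice jars on it up to z = 210 mm) begins 115 mm in +x from here.
- bay_w (a point): Floor centre of the tray's narrower, left-hand bay, for the wedge stamps: inside 138 mm along x and 110 mm along y; floor height, walls, axes and rack as for bay_l.
- ell1_grip (a point): L-shaped wooden biscuit stamp (may be absent): plate 12 mm thick with an upright grip rib 28 long, 14 wide, its top 54 above the underside. This point: in the rib, 38 above the underside. x: along rib and long arm; y: towards the foot; z up. From here, in mm: long arm x -36..54, y -20..10; foot x -36..-6, y 10..40. Two, one half-turned, interlock to 120 x 60. 50 to 100 g.
- ell2_grip (a point): L-shaped wooden biscuit stamp (may be absent): plate 12 mm thick with an upright grip rib 28 long, 14 wide, its top 54 above the underside. This point: in the rib, 38 above the underside. x: along rib and long arm; y: towards the foot; z up. From here, in mm: long arm x -36..54, y -20..10; foot x -36..-6, y 10..40. Two, one half-turned, interlock to 120 x 60. 50 to 100 g.
- ell3_grip (a point): L-shaped wooden biscuit stamp (may be absent): plate 12 mm thick with an upright grip rib 28 long, 14 wide, its top 54 above the underside. This point: in the rib, 38 above the underside. x: along rib and long arm; y: towards the foot; z up. From here, in mm: long arm x -36..54, y -20..10; foot x -36..-6, y 10..40. Two, one half-turned, interlock to 120 x 60. 50 to 100 g.
- ell4_grip (a point): L-shaped wooden biscuit stamp (may be absent): plate 12 mm thick with an upright grip rib 28 long, 14 wide, its top 54 above the underside. This point: in the rib, 38 above the underside. x: along rib and long arm; y: towards the foot; z up. From here, in mm: long arm x -36..54, y -20..10; foot x -36..-6, y 10..40. Two, one half-turned, interlock to 120 x 60. 50 to 100 g.
- wedge1_grip (a point): Wedge-shaped wooden biscuit stamp (may be absent): plate 12 mm thick, upright grip rib 26 long, 14 wide, its top 54 above the underside. This point: in the rib, 38 above the underside. x: along rib to the narrow end; y: to the slanting side; z up. From here, mm: wide end x -27, narrow end 73; straight side y -17; slant y 29 (wide) to -3 (narrow). Two head to tail make 100 x 60. 50 to 100 g.
- wedge2_grip (a point): Wedge-shaped wooden biscuit stamp (may be absent): plate 12 mm thick, upright grip rib 26 long, 14 wide, its top 54 above the underside. This point: in the rib, 38 above the underside. x: along rib to the narrow end; y: to the slanting side; z up. From here, mm: wide end x -27, narrow end 73; straight side y -17; slant y 29 (wide) to -3 (narrow). Two head to tail make 100 x 60. 50 to 100 g.
- wedge3_grip (a point): Wedge-shaped wooden biscuit stamp (may be absent): plate 12 mm thick, upright grip rib 26 long, 14 wide, its top 54 above the underside. This point: in the rib, 38 above the underside. x: along rib to the narrow end; y: to the slanting side; z up. From here, mm: wide end x -27, narrow end 73; straight side y -17; slant y 29 (wide) to -3 (narrow). Two head to tail make 100 x 60. 50 to 100 g.
- wedge4_grip (a point): Wedge-shaped wooden biscuit stamp (may be absent): plate 12 mm thick, upright grip rib 26 long, 14 wide, its top 54 above the underside. This point: in the rib, 38 above the underside. x: along rib to the narrow end; y: to the slanting side; z up. From here, mm: wide end x -27, narrow end 73; straight side y -17; slant y 29 (wide) to -3 (narrow). Two head to tail make 100 x 60. 50 to 100 g.
- salt_shaker: Glass salt shaker, 43 mm wide, 78 mm high, loose bystander behind the stamps on the left; origin at the centre of its underside, z up. Leave alone.
- garlic: Bulb of garlic, 60 mm, loose bystander behind the stamps on the right; origin at the centre of its underside. Leave alone.

How it is judged (in metres and radians):
On the way, in this order (a step that is already met when the one before it is completed fails the run):
1. the tray is pulled out (at least 125 of its 140 mm) (value of joint tray above 0.125 m), for 0.2 s.
2. every stamp lies flat on the floor of its own bay (L shapes right, wedges left) while the tray is still out (z of each of ell1_grip, ell2_grip, ell3_grip, ell4_grip in the frame of bay_l below 0.042 m and angle between each of ell1_grip, ell2_grip, ell3_grip, ell4_grip, wedge1_grip, wedge2_grip, wedge3_grip, wedge4_grip's own z axis and vertical below 0.08 rad and x of ell1_grip in the frame of bay_l between -0.069 and 0.069 m and y of ell1_grip in the frame of bay_l between -0.068 and 0.068 m and x of ell2_grip in the frame of bay_l between -0.069 and 0.069 m and y of ell2_grip in the frame of bay_l between -0.068 and 0.068 m and x of ell3_grip in the frame of bay_l between -0.069 and 0.069 m and y of ell3_grip in the frame of bay_l between -0.068 and 0.068 m and x of ell4_grip in the frame of bay_l between -0.069 and 0.069 m and y of ell4_grip in the frame of bay_l between -0.068 and 0.068 m and z of each of wedge1_grip, wedge2_grip, wedge3_grip, wedge4_grip in the frame of bay_w below 0.042 m and x of wedge1_grip in the frame of bay_w between -0.069 and 0.069 m and y of wedge1_grip in the frame of bay_w between -0.055 and 0.055 m and x of wedge2_grip in the frame of bay_w between -0.069 and 0.069 m and y of wedge2_grip in the frame of bay_w between -0.055 and 0.055 m and x of wedge3_grip in the frame of bay_w between -0.069 and 0.069 m and y of wedge3_grip in the frame of bay_w between -0.055 and 0.055 m and x of wedge4_grip in the frame of bay_w between -0.069 and 0.069 m and y of wedge4_grip in the frame of bay_w between -0.055 and 0.055 m and value of joint tray above 0.1 m), for 0.2 s.
At the end, for the whole second after the job is handed in: The tray is pushed home (within 6 mm) and every stamp present lies at rest, grip up, flat (within 4 mm of height and 0.08 rad) on the floor of its bay: L shapes in the right-hand bay, wedges in the left-hand one (z of each of ell1_grip, ell2_grip, ell3_grip, ell4_grip in the frame of bay_l below 0.042 m and angle between each of ell1_grip, ell2_grip, ell3_grip, ell4_grip, wedge1_grip, wedge2_grip, wedge3_grip, wedge4_grip's own z axis and vertical below 0.08 rad and x of ell1_grip in the frame of bay_l between -0.069 and 0.069 m and y of ell1_grip in the frame of bay_l between -0.068 and 0.068 m and x of ell2_grip in the frame of bay_l between -0.069 and 0.069 m and y of ell2_grip in the frame of bay_l between -0.068 and 0.068 m and x of ell3_grip in the frame of bay_l between -0.069 and 0.069 m and y of ell3_grip in the frame of bay_l between -0.068 and 0.068 m and x of ell4_grip in the frame of bay_l between -0.069 and 0.069 m and y of ell4_grip in the frame of bay_l between -0.068 and 0.068 m and z of each of wedge1_grip, wedge2_grip, wedge3_grip, wedge4_grip in the frame of bay_w below 0.042 m and x of wedge1_grip in the frame of bay_w between -0.069 and 0.069 m and y of wedge1_grip in the frame of bay_w between -0.055 and 0.055 m and x of wedge2_grip in the frame of bay_w between -0.069 and 0.069 m and y of wedge2_grip in the frame of bay_w between -0.055 and 0.055 m and x of wedge3_grip in the frame of bay_w between -0.069 and 0.069 m and y of wedge3_grip in the frame of bay_w between -0.055 and 0.055 m and x of wedge4_grip in the frame of bay_w between -0.069 and 0.069 m and y of wedge4_grip in the frame of bay_w between -0.055 and 0.055 m and linear speed of each of ell1, ell2, ell3, ell4, wedge1, wedge2, wedge3, wedge4 below 0.03 m/s and value of joint tray below 0.006 m); the robot touches nothing.
It fails at once if a bystander (salt shaker, garlic) is shoved more than 5 cm, or the salt shaker is knocked over (distance of any of salt_shaker, garlic from where it was at the start of the episode above 0.05 m or angle between salt_shaker's own z axis and vertical above 0.6 rad).
Of ell1, ell2, ell3, ell4 only 2 to 4 are there at a start; the rules pass over those that are not, and their reading is None.
Of wedge1, wedge2, wedge3, wedge4 only 3 to 4 are there at a start; the rules pass over those that are not, and their reading is None.
At some moment in a run one of ell1, ell2, ell3, ell4, wedge1, wedge2, wedge3, wedge4 may be knocked a few centimetres aside while the robot is not near it.
Once in a run the grip may slacken for a moment while it holds something.
It also fails if it takes over 210 s, if anything falls off the work surface, if the arm or the gripper's body presses on something with over 40 N, if the wrist force passes 120 N, or if a joint passes its speed limit or range.

ROBOT

A 6-joint arm with a two-finger parallel gripper is mounted at the origin on a cart in front of the work surface, level with it; the furniture and walls round the work are solid. World frame = base frame: x ahead of the robot, y to its left, z up, the work surface at z = 0. Lengths are in mm, angles in rad, forces in N, time in s.
With the tool pointing down it reaches from about 350 to 775 mm from the base axis. Payload 7.3 kg.
Tool frame: the origin (TCP) lies on the centre line of the jaws, within the pads' length; the fingertips stand finger_overhang ahead of it and the grasp point (between the pads) lies 8 mm behind it (finger_overhang is the distance from the TCP to the fingertips, in mm); z points along the fingers, y is the line along which they close (so a half turn about z gives the same grasp; the last joint's range is limited). The gripper opens to 92 mm and grips with 3 to 60 N. Pads are 19 mm wide; open, the fingers measure 130 mm over their backs; the gripper's body (75 mm by 190 mm) begins 47 mm behind the grasp point.
Start: joints at [-1.26, 0.342, 1.524, -0, 1.275, -0.146], TCP at [231.59, -471.179, 237.741] pointing down, gripper open.
Joint ranges: [-2.53, 2.53], [-0.77, 2.02], [0.04, 2.7], [-1, 4.14], [0.28, 2.66], [-3.11, 3.11]. Speed limits (rad/s): [2.57, 2.57, 3.14, 3.14, 3.14, 3.14].

INTERFACE

Orientations are given as [roll, pitch, yaw] about the fixed x, y, z axes, in that order (R = Rz(yaw) Ry(pitch) Rx(roll)).
In Python, from plant import get_obs, capture, close_job, finger_overhang gives the robot as it stands.
- The arm moves only by the shell command python3 -m inch 'ROWS'. ROWS is JSON, one flat list of numbers, 7 for each row, row after row: the turn, a rotation vector about the tool's x, y, z scaled (see below), then the shift along the tool's x, y, z scaled (see below), then the closure, from -1 (fully open) to 1 (shut). In form: [ax, ay, az, tx, ty, tz, gripper, ax, ay, az, tx, ty, tz, gripper, ...]. A call has 1 to 10 rows; each row shifts and turns the commanded pose from where the row before left it, along the tool's axes as they then stand; what a row does not reach is not made up. The controller multiplies each number of a shift by 0.8 m and each number of a turn by 1.5 rad. A row lasts 1/12 s, in which the tool goes at most 41.7 mm and 7.16 degrees, less where a joint would pass 70% of its speed; a pose out of reach is approached as far as the arm can. A call with a number of a shift or a turn outside -1 to 1 is refused whole. A call with a gripper value outside its range is refused whole. The fingers move at their own pace and stop on an object; the grip force is fixed at half the most. Time passes only in rows, so rows that do not move let the fingers close. It gives the time, the measured TCP pose, the force, the opening and the grip force at its end, in the units of the state.
- get_obs(): the state, without advancing time (a new reading comes with each control period).
- capture(name): name is "scene" or "side" or "wrist"; returns a dict with "image" (384x512x3 uint8, red, green, blue), "mtx" (3x3 intrinsics, pixels), "distortion" ([k1, k2, p1, p2, k3] as OpenCV has them; the pictures are not rectified), "pose" (4x4, takes a point from camera to world coordinates). Camera axes: x right, y up, looking along -z (the intrinsics and any distortion apply to the point x, -y, -z); pixel columns grow to the right and rows downward; lengths in mm; the calibration is good to about 2 mm. A picture is of the moment at which its call begins. There is no depth.
- close_job(): hands the job in; it is judged then, once.
The state is a dict: "time": time; "joint_positions": joint angles; "dq": joint speeds; "tau": joint torques, N m; "tool_pos": TCP position; "tcp_rot": TCP orientation; "contact_force": force on the tool from outside, world axes, zero at the start; "moment": the same for the moment, N m; "grip_width": finger opening in mm; "finger_force": force on a finger pad.
Only numpy, scipy, OpenCV 4.12 (cv2) and the standard library are available. Lean on these libraries where they do the work, as an engineer would, in place of code of your own. Each camera call takes 0.05 s, during which the arm holds its last target. There are 200 camera calls.

## Working session

There is one attempt and no reset: what is moved stays moved. The work goes in short steps, Python scripts to look and compute and a shell command to move; the robot and the scene stay as the last step left them, time stands still between calls to the robot, and variables do not carry over. Pictures are saved under pics/ and viewed, at most 14 in all, crops included, and the job is handed in when it is done.

```bash
ls; mkdir -p pics
python3 - <<'E'
from plant import *
import cv2
print(get_obs(), finger_overhang)
for n in("scene","side"):
    c=capture(n); cv2.imwrite(f"pics/{n}0.png",c["image"][:,:,::-1]); print(n,c["mtx"],c["distortion"],c["pose"])
a=cv2.imread("pics/scene0.png");b=cv2.imread("pics/side0.png")
cv2.imwrite("pics/s0.png",cv2.resize(a,(800,600)));cv2.imwrite("pics/d0.png",cv2.resize(b,(800,600)))
E
```

```text
pics
{'time': 0.0, 'joint_positions': array([-1.25999712e+00,  3.42726497e-01,  1.52497830e+00,  6.35223774e-06,
        1.27537145e+00, -1.46049701e-01]), 'dq': array([-0.00046964,  0.0021032 , -0.00022686, -0.00193399,  0.00011309,
        0.0003131 ]), 'tau': array([ 1.88195205e-03, -4.31233013e+01, -2.44226950e+01,  7.18786893e-02,
        5.58695721e-02, -1.16204092e-04]), 'tool_pos': array([ 231.47484495, -470.80981117,  237.05649132]), 'tcp_rot': array([-3.14012574e+00, -2.21918181e-04,  4.56846896e-01]), 'contact_force': array([ 0.16554309, -1.27662859,  0.72532539]), 'moment': array([ 0.01708855, -0.02112097, -0.05233461]), 'finger_force': 0.0, 'grip_width': 91.79471298214166} 11.0
scene [[474.8656553    0.         250.12565414]
 [  0.         474.8656553  194.48398769]
 [  0.           0.           1.        ]] [-0.11652578  0.          0.          0.          0.        ] [[-6.42608245e-01  5.55896474e-01 -5.27289061e-01 -1.67405595e+02]
 [-7.66124135e-01 -4.75541610e-01  4.32335503e-01  6.37722751e+02]
 [-1.04141072e-02  6.81791235e-01  7.31472664e-01  1.11096998e+03]
 [ 0.00000000e+00  0.00000000e+00  0.00000000e+00  1.00000000e+00]]
side [[379.46053978   0.         254.99642984]
 [  0.         379.46053978 190.21192105]
 [  0.           0.           1.        ]] [-0.08250571  0.          0.          0.          0.        ] [[ 8.56675206e-01  1.96543634e-01 -4.76946738e-01  5.17423589e+01]
 [-5.15613927e-01  3.54575475e-01 -7.80011866e-01 -8.25332732e+02]
 [ 1.58072493e-02  9.14137207e-01  4.05096653e-01  4.96600487e+02]
 [ 0.00000000e+00  0.00000000e+00  0.00000000e+00  1.00000000e+00]]
```

View pics/s0.png

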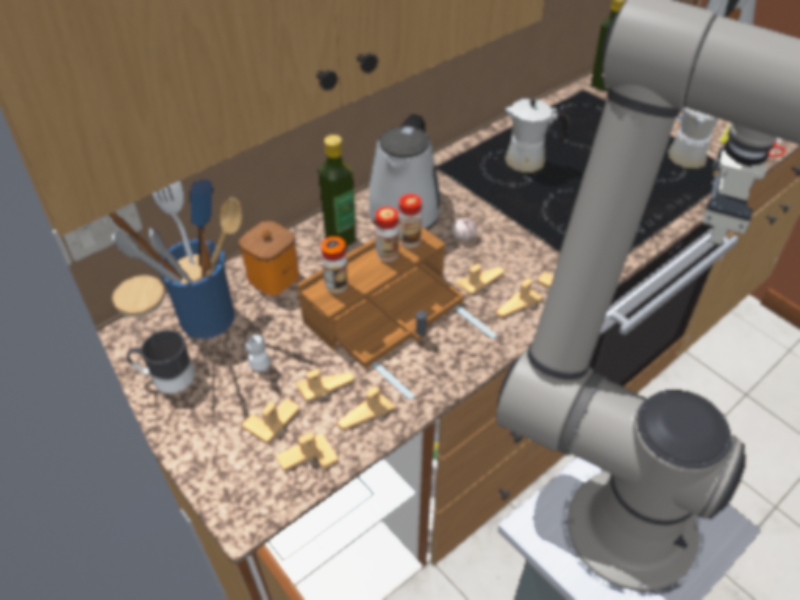

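View pics/d0.png

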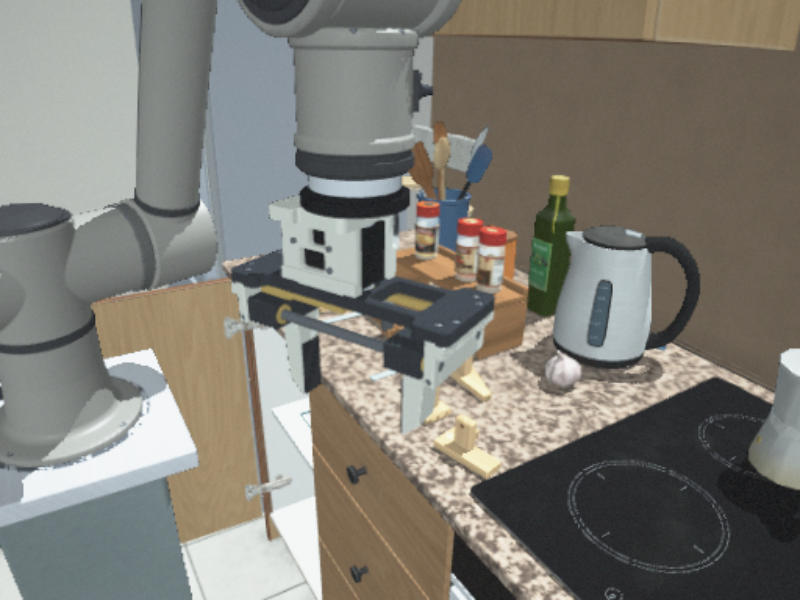

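The scene view (800×600) shows the tray rack in the middle with its knob at about (422,315). Four stamps are on the left at (272,420), (325,384), (370,408) and (308,452). On the right there are stamps at (480,280) and (520,298), and perhaps one partly hidden at (545,280). The side view shows the arm and two right-hand stamps.

```bash
cat > h.py <<'E'
import numpy as np, cv2, json
from plant import *
from scipy.spatial.transform import Rotation as R
def ray(c,uv,z):
    "pixel list -> world points on plane(s) z"
    n=cv2.undistortPoints(np.array(uv,float).reshape(-1,1,2),np.array(c["mtx"]),np.array(c["distortion"])).reshape(-1,2)
    P=np.array(c["pose"]);d=np.c_[n[:,0],-n[:,1],-np.ones(len(n))]@P[:3,:3].T;o=P[:3,3]
    return o+d*((np.array(z)-o[2])/d[:,2])[:,None]
def proj(c,X):
    P=np.array(c["pose"]);q=(np.array(X,float)-P[:3,3])@P[:3,:3];q=q*[1,-1,-1]
    return cv2.projectPoints(q,np.zeros(3),np.zeros(3),np.array(c["mtx"]),np.array(c["distortion"]))[0].reshape(-1,2)
def snap(n,f,k=1.5625):
    c=capture(n);cv2.imwrite(f"pics/{f}.png",cv2.resize(c["image"][:,:,::-1],None,fx=k,fy=k,interpolation=2));
    json.dump({a:np.array(c[a]).tolist() for a in("mtx","distortion","pose")},open(f"pics/{f}.json","w"));np.save(f"pics/{f}.npy",c["image"]);return c
def load(f):
    c=json.load(open(f"pics/{f}.json"));c["image"]=np.load(f"pics/{f}.npy");return c
def go(p,yaw):
    "tool-frame shift/turn to reach world p, tool down with yaw; units of rows (total)"
    o=get_obs();Rc=R.from_euler("xyz",o["tcp_rot"]);Rt=R.from_euler("xyz",[np.pi,0,yaw])
    print("rot total",np.round((Rc.inv()*Rt).as_rotvec()/1.5,3),"shift total",np.round(Rc.inv().apply(np.array(p)-o["tool_pos"])/800,4), "pos",np.round(o["tool_pos"],1),"rot",np.round(o["tcp_rot"],3))
E
python3 - <<'E'
from h import *
c=snap("scene","a")
u=np.array([[422,315],[272,412],[315,380],[375,395],[310,440],[476,270],[520,288]])/1.5625
print(ray(c,u,[70]+[54]*6).round())
u=np.array([[370,360],[465,295],[303,290],[443,235]])/1.5625
print(ray(c,u,[21,21,100,100]).round())
w=capture("wrist"); P=np.array(w["pose"]); o=get_obs(); Rc=R.from_euler("xyz",o["tcp_rot"])
print(Rc.inv().apply(P[:3,3]-o["tool_pos"]), Rc.inv().as_matrix()@P[:3,:3], w["mtx"][0][0])
go([500,100,380],np.pi/2)
E
```

```text
[[ 523.   -4.   70.]
 [ 532.  333.   54.]
 [ 540.  235.   54.]
 [ 445.  174.   54.]
 [ 444.  316.   54.]
 [ 554. -179.   54.]
 [ 461. -210.   54.]]
[[ 533.  116.   21.]
 [ 539. -137.   21.]
 [ 698.  144.  100.]
 [ 639. -164.  100.]]
[  72.10479366   -0.21909847 -145.5316294 ] [[-1.21611938e-04  9.63270823e-01  2.68531760e-01]
 [ 9.99999059e-01 -2.49751225e-04  1.34877860e-03]
 [ 1.36630521e-03  2.68531672e-01 -9.63269887e-01]] 265.36639501690945
rot total [-0.    -0.    -0.743] shift total [ 0.616  -0.4926 -0.1779] pos [ 231.5 -471.   237.3] rot [-3.141 -0.     0.457]
```

```bash
cat >> h.py <<'E'
def plan(p,yaw,lim=0.05):
    "rotate first (n rows of az), then shift (m rows) in the turned frame"
    o=get_obs();Rc=R.from_euler("xyz",o["tcp_rot"]);Rt=R.from_euler("xyz",[np.pi,0,yaw])
    a=(Rc.inv()*Rt).as_rotvec()/1.5;n=int(np.ceil(abs(a).max()/0.08));s=Rt.inv().apply(np.array(p)-o["tool_pos"])/800;m=int(np.ceil(np.linalg.norm(s)/lim))
    print(f"t={o['time']:.1f} w={o['grip_width']:.1f} turn {n}x",np.round(a/max(n,1),4)," shift",m,"x",np.round(s/max(m,1),4),"total",np.round(s,4))
E
python3 - <<'E'
from h import *
plan([450,0,400],0)
E
```

```text
t=0.2 w=92.0 turn 4x [-0.0001  0.      0.0761]  shift 14 x [ 0.0195 -0.0421 -0.0145] total [ 0.2731 -0.5887 -0.2033]
```

```bash
python3 -m inch '[0,0,0.076,0,0,-0.04,-1, 0,0,0.076,0,0,-0.04,-1, 0,0,0.076,0,0,-0.04,-1, 0,0,0.076,0,0,-0.04,-1, 0,0,0,0.02,-0.045,0,-1, 0,0,0,0.02,-0.045,0,-1, 0,0,0,0.02,-0.045,0,-1, 0,0,0,0.02,-0.045,0,-1, 0,0,0,0.02,-0.045,0,-1, 0,0,0,0.02,-0.045,0,-1]' >/dev/null
python3 -m inch '[0,0,0,0.022,-0.045,-0.006,-1, 0,0,0,0.022,-0.045,-0.006,-1, 0,0,0,0.022,-0.045,-0.006,-1, 0,0,0,0.022,-0.045,-0.006,-1, 0,0,0,0.022,-0.045,-0.006,-1, 0,0,0,0.022,-0.045,-0.006,-1, 0,0,0,0.022,-0.045,-0.006,-1,0,0,0,0,0,0,-1,0,0,0,0,0,0,-1]'
python3 -c "
from h import *
snap('wrist','b')"
```

```text
time: 1.78
tool_pos: [450.8, -1.1, 399.0]
tcp_rot: [3.141, 0.001, 0.005]
contact_force: [-0.5, -0.1, -0.3]
grip_width: 92.2
finger_force: 0.0
```

View pics/b.png

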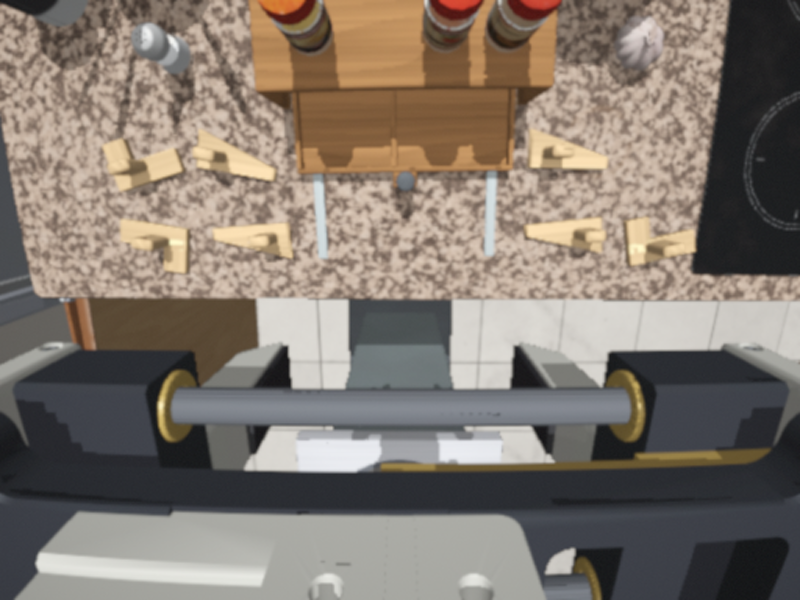

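The wrist view (800×600) shows three L stamps, at (145,165), (155,243) and (660,243). There are four wedges, at (235,157), (255,238), (568,152) and (565,235). The tray is nearly shut, with its knob top at (405,178) and front corners at (298,172) and (509,170).

Run:
```python
from h import *
c=load("b")
u=np.array([[405,178],[298,172],[509,170],[255,90],[555,90]])/1.5625
print(ray(c,u,[70,21,21,100,100]).round(1))
hsv=cv2.cvtColor(c["image"],cv2.COLOR_RGB2HSV)
for q in([235,157],[568,160]):
    x,y=int(q[0]/1.5625),int(q[1]/1.5625);print(hsv[y-2:y+3,x-2:x+3].reshape(-1,3).tolist()[:12])
m=cv2.inRange(hsv,(17,75,120),(30,200,255))
n,l,s,ce=cv2.connectedComponentsWithStats(m)
for i in range(1,n):
    if s[i,4]>60: print(s[i],(ce[i]*1.5625).round(),ray(c,[ce[i]],[20]).round())
plan([520,-3,120],0)
```

```text
[[ 530.4   -5.4   70. ]
 [ 538.2  124.5   21. ]
 [ 542.  -132.3   21. ]
 [ 615.4  145.   100. ]
 [ 617.2 -153.9  100. ]]
[[18, 75, 240], [18, 75, 239], [18, 75, 239], [18, 75, 239], [19, 75, 238], [19, 75, 242], [18, 74, 242], [18, 74, 242], [19, 74, 241], [18, 74, 241], [18, 74, 241], [18, 75, 242]]
[[18, 87, 185], [18, 88, 189], [18, 86, 195], [18, 85, 202], [18, 83, 213], [18, 80, 220], [19, 78, 223], [18, 79, 227], [18, 77, 231], [19, 76, 237], [19, 73, 244], [19, 73, 246]]
[181   2  23  18 114] [303.  21.] [[705. 111.  20.]]
[124  84  41  30 457] [218. 153.] [[561. 222.  20.]]
[338  84  35  24 462] [550. 150.] [[ 566. -181.   20.]]
[ 66  89  52  33 806] [140. 165.] [[549. 323.  20.]]
[400 139  46  31 669] [657. 242.] [[ 457. -333.   20.]]
[ 77 141  39  33 522] [152. 241.] [[454. 321.  20.]]
[155 143  33  22 320] [273. 243.] [[452. 161.  20.]]
[355 145  33  16 298] [583. 238.] [[ 460. -234.   20.]]
[115 146   6  29  96] [185. 250.] [[442. 278.  20.]]
[101 238  13  44 211] [164. 406.] [[215. 341.  20.]]
[399 238  13  43 202] [636. 404.] [[ 221. -344.   20.]]
[408 289  54   6 233] [681. 455.] [[ 132. -432.   20.]]
[244 296  37   5 142] [409. 466.] [[119. -15.  20.]]
t=1.8 w=91.7 turn 1x [0.0003 0.0006 0.002 ]  shift 8 x [0.0109 0.0001 0.0436] total [0.0871 0.0007 0.3487]
```

```bash
python3 -m inch '[0,0,0,0.0122,0.0006,0.045,-1, 0,0,0,0.0122,0.0006,0.045,-1, 0,0,0,0.0122,0.0006,0.045,-1, 0,0,0,0.0122,0.0006,0.045,-1, 0,0,0,0.0122,0.0006,0.045,-1, 0,0,0,0.0122,0.0006,0.045,-1, 0,0,0,0.0122,0.0006,0.045,-1, 0,0,0,0.0122,0.0006,0.045,-1, 0,0,0,0,0,0.04,-1, 0,0,0,0,0,0.04,-1]' && python3 -m inch '[0,0,0,0,0,0,0.5, 0,0,0,0,0,0,0.8, 0,0,0,0,0,0,1, 0,0,0,0,0,0,1, 0,0,0,0,0,0,1, 0,0,0,0,0,0,1, 0,0,0,0,0,0,1, 0,0,0,0,0,0,1, 0,0,0,0,0,0,1]'
```

```text
time: 2.67
tool_pos: [528.1, -8.9, 45.6]
tcp_rot: [3.141, 0.0, -0.002]
contact_force: [0.3, 0.5, 0.8]
grip_width: 92.1
finger_force: 0.0
time: 3.42
tool_pos: [528.6, -6.7, 47.6]
tcp_rot: [3.141, -0.001, 0.001]
contact_force: [0.2, 0.8, 0.4]
grip_width: 36.2
finger_force: 0.0
```

```bash
python3 -m inch '[0,0,0,0,0,0,1, 0,0,0,0,0,0,1, 0,0,0,0,0,0,1, 0,0,0,0,0,0,1,0,0,0,0,0,0,1]' && python3 -m inch '[0,0,0,-0.016,0,0,1, 0,0,0,-0.016,0,0,1, 0,0,0,-0.016,0,0,1, 0,0,0,-0.016,0,0,1, 0,0,0,-0.016,0,0,1, 0,0,0,-0.016,0,0,1, 0,0,0,-0.016,0,0,1, 0,0,0,-0.016,0,0,1, 0,0,0,-0.01,0,0,1, 0,0,0,0,0,0,1]'
```

```text
time: 3.83
tool_pos: [528.4, -5.8, 47.3]
tcp_rot: [-3.14, 0.0, 0.001]
contact_force: [1.1, 4.4, 1.2]
grip_width: 21.4
finger_force: 30.0
time: 4.67
tool_pos: [417.0, -8.2, 47.3]
tcp_rot: [3.139, 0.001, 0.001]
contact_force: [-2.8, -10.5, -3.1]
grip_width: 21.7
finger_force: 30.0
```

```bash
python3 -m inch '[0,0,0,-0.005,0,0,1, 0,0,0,-0.004,0,0,1, 0,0,0,0,0,0,1]'
```

```text
time: 4.92
tool_pos: [415.9, -8.3, 47.6]
tcp_rot: [3.139, -0.011, 0.0]
contact_force: [14.8, -4.3, -18.5]
grip_width: 21.6
finger_force: 30.0
```

```bash
python3 -m inch '[0,0,0,0.005,0,0,1, 0,0,0,0,0,0,0.3, 0,0,0,0,0,0,0, 0,0,0,0,0,0,0, 0,0,0,0,0,0,0,0,0,0,0,0,-0.045,-0.5, 0,0,0,0,0,-0.045,-1, 0,0,0,0,0,-0.045,-1]'; python3 -c "
from h import *
plan([450,240,160],0)"
```

```text
time: 5.58
tool_pos: [414.0, -6.6, 156.2]
tcp_rot: [-3.141, 0.002, 0.001]
contact_force: [1.5, -0.1, -0.3]
grip_width: 61.3
finger_force: 0.0
t=5.6 w=61.3 turn 1x [-0.0003  0.0016  0.0006]  shift 7 x [ 0.0064 -0.044  -0.0007] total [ 0.045  -0.3082 -0.0048]
```

```bash
python3 -m inch '[0,0,0,0.0064,-0.044,-0.0007,-1, 0,0,0,0.0064,-0.044,-0.0007,-1, 0,0,0,0.0064,-0.044,-0.0007,-1, 0,0,0,0.0064,-0.044,-0.0007,-1, 0,0,0,0.0064,-0.044,-0.0007,-1, 0,0,0,0.0064,-0.044,-0.0007,-1, 0,0,0,0.0064,-0.044,-0.0007,-1,0,0,0,0,0,0,-1,0,0,0,0,0,0,-1]'; python3 -c "
from h import *
snap('wrist','c')"
```

```text
time: 6.33
tool_pos: [449.9, 241.1, 158.8]
tcp_rot: [3.141, 0.001, 0.004]
contact_force: [0.2, -0.3, -0.4]
grip_width: 91.9
finger_force: 0.0
```

View pics/c.png

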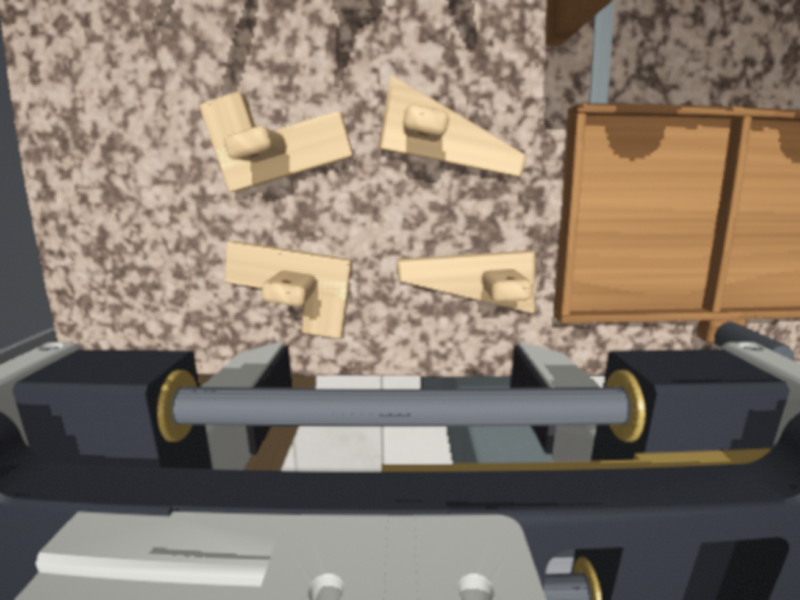

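The close view (800×600) shows all the left-hand corners clearly. The upper L has its heel at (232,190) and the lower L has its heel at (350,262). One wedge has its wide end at (382–390, 78–150) and the other at (534, 252–312). The tray's left outer corners are at (573,107) and (560,320).

```bash
cat >> h.py <<'E'
LC=np.array([[-36,-20],[54,-20],[54,10],[-36,40],[-6,40]],float)
WC=np.array([[-27,-17],[73,-17],[-27,29],[73,-3]],float)
def fit(c,px,loc,z=12,name="",rib=None):
    w=ray(c,np.array(px)/1.5625,[z]*len(px))[:,:2];a=loc.mean(0);b=w.mean(0)
    H=(loc-a).T@(w-b);t=np.arctan2(H[0,1]-H[1,0],H[0,0]+H[1,1]);Q=np.array([[np.cos(t),-np.sin(t)],[np.sin(t),np.cos(t)]])
    o=b-Q@a;e=w-(loc@Q.T+o)
    print(name,"grip",o.round(1),"yaw",round(float(t),3),"res",np.abs(e).max().round(1),"ribtop px",(proj(c,[[*o,z+42]])[0]*1.5625).round(), ray(c,np.array([rib])/1.5625,[z+42])[0,:2].round(1) if rib else "")
    return o,t
E
python3 - <<'E'
from h import *
c=load("c")
fit(c,[[232,190],[352,155],[340,113],[202,104],[238,93]],LC,12,"eA",[247,138])
fit(c,[[350,262],[228,242],[227,283],[342,337],[304,335]],LC,12,"eB",[290,282])
fit(c,[[382,150],[520,176],[390,78],[524,153]],WC,12,"wA",[427,117])
fit(c,[[534,252],[398,261],[533,312],[400,280]],WC,12,"wB",[508,282])
print(ray(c,np.array([[573,107],[560,320],[580,112],[566,315],[727,115],[706,313]])/1.5625,[21]*6).round(1))
E
```

```text
eA grip [545.8 330.4] yaw -1.303 res 2.1 ribtop px [247. 143.] [548.6 330. ]
eB grip [454.8 314.4] yaw 1.424 res 1.6 ribtop px [284. 296.] [463.6 310.1]
wA grip [557.4 227.8] yaw -1.731 res 3.0 ribtop px [425. 121.] [559.6 226.9]
wB grip [458.1 170.4] yaw 1.645 res 1.7 ribtop px [514. 292.] [464.2 174.5]
[[572.2 131.2  21. ]
 [428.6 125.5  21. ]
 [569.3 126.3  21. ]
 [432.4 121.4  21. ]
 [571.5  25.3  21. ]
 [434.1  14.6  21. ]]
```

```bash
cat >> h.py <<'E'
def plan(p,yaw,lim=0.05):
    "unwrapped yaw; rotate first, then shift in the turned frame"
    o=get_obs();q=o["joint_positions"];y=q[0]-q[5]+np.pi/2;a=-(yaw-y)/1.5;n=int(np.ceil(abs(a)/0.081))
    q6=np.arctan2(p[1],p[0])-yaw+np.pi/2
    s=R.from_euler("xyz",[np.pi,0,yaw]).inv().apply(np.array(p)-o["tool_pos"])/800;m=int(np.ceil(np.linalg.norm(s[:2])/lim))
    print(f"t={o['time']:.1f} w={o['grip_width']:.1f} yaw={y:.3f} q6end={q6:.2f} pos",o["tool_pos"].round(1),f"turn {n} x {a/max(n,1):.4f} shift {m} x",np.round(s[:2]/max(m,1),4),"z total",s[2].round(4))
E
python3 - <<'E'
from h import *
plan([459,171,36],3.216)
E
```

```text
t=6.4 w=91.7 yaw=0.003 q6end=-1.29 pos [449.8 239.9 158.8] turn 27 x -0.0793 shift 2 x [-0.0025 -0.0434] z total 0.1535
```

```bash
python3 -m inch '[0,0,-0.0793,0,0,0,0.05, 0,0,-0.0793,0,0,0,0.05, 0,0,-0.0793,0,0,0,0.05, 0,0,-0.0793,0,0,0,0.05, 0,0,-0.0793,0,0,0,0.05, 0,0,-0.0793,0,0,0,0.05, 0,0,-0.0793,0,0,0,0.05, 0,0,-0.0793,0,0,0,0.05, 0,0,-0.0793,0,0,0,0.05, 0,0,-0.0793,0,0,0,0.05]'>/dev/null;  python3 -m inch '[0,0,-0.0793,0,0,0,0.05, 0,0,-0.0793,0,0,0,0.05, 0,0,-0.0793,0,0,0,0.05, 0,0,-0.0793,0,0,0,0.05, 0,0,-0.0793,0,0,0,0.05, 0,0,-0.0793,0,0,0,0.05, 0,0,-0.0793,0,0,0,0.05, 0,0,-0.0793,0,0,0,0.05, 0,0,-0.0793,0,0,0,0.05, 0,0,-0.0793,0,0,0,0.05]'>/dev/null
python3 -m inch '[0,0,-0.0793,0,0,0,0.05, 0,0,-0.0793,0,0,0,0.05, 0,0,-0.0793,0,0,0,0.05, 0,0,-0.0793,0,0,0,0.05, 0,0,-0.0793,0,0,0,0.05, 0,0,-0.0793,0,0,0,0.05, 0,0,-0.0793,0,0,0,0.05,0,0,0,-0.0025,-0.0434,0,0.05,0,0,0,-0.0025,-0.0434,0,0.05,0,0,0,0,0,0,0.05]'
python3 -c "
from h import *
plan([459,171,36],3.216)"
```

```text
time: 8.88
tool_pos: [459.5, 165.1, 159.1]
tcp_rot: [-3.139, -0.001, -3.075]
contact_force: [0.5, 0.5, -0.2]
grip_width: 43.4
finger_force: 0.0
t=8.9 w=43.4 yaw=3.207 q6end=-1.29 pos [459.5 165.1 159.1] turn 1 x -0.0061 shift 1 x [0.0001 0.0074] z total 0.1539
```

```bash
python3 -m inch '[0,0,-0.006,0,0.003,0.045,0.05,0,0,0,0,0,0.045,0.05,0,0,0,0,0,0.03,0.05,0,0,0,0,0,0.015,0.05]'; python3 -m inch '[0,0,0,0,0,0.012,0.05,0,0,0,0,0,0.007,0.05,0,0,0,0,0,0,0.05,0,0,0,0,0,0,0.05]'
```

```text
time: 9.22
tool_pos: [457.1, 171.4, 48.4]
tcp_rot: [-3.141, -0.005, -3.064]
contact_force: [-1.3, -0.2, -0.4]
grip_width: 43.3
finger_force: 0.0
time: 9.55
tool_pos: [459.6, 172.8, 36.6]
tcp_rot: [-3.142, 0.001, -3.062]
contact_force: [0.1, 0.4, 0.3]
grip_width: 43.6
finger_force: 0.0
```

Good. Close, lift.

```bash
python3 -m inch '[0,0,0,0,0,0,1,0,0,0,0,0,0,1,0,0,0,0,0,0,1,0,0,0,0,0,0,1,0,0,0,0,0,0,1,0,0,0,0,0,0,1]';  python3 -m inch '[0,0,0,0,0,-0.02,1,0,0,0,0,0,-0.045,1,0,0,0,0,0,-0.045,1,0,0,0,0,0,-0.045,1,0,0,0,0,0,-0.045,1]'
python3 -c "
from h import *
plan([450,-90,200],3.15)"
```

```text
time: 10.05
tool_pos: [459.7, 173.0, 36.7]
tcp_rot: [-3.142, 0.001, -3.062]
contact_force: [-0.3, -1.2, 5.4]
grip_width: 25.8
finger_force: 30.0
time: 10.47
tool_pos: [458.7, 172.9, 197.5]
tcp_rot: [-3.141, -0.001, -3.062]
contact_force: [1.6, 1.1, -1.3]
grip_width: 25.8
finger_force: 30.0
t=10.5 w=25.8 yaw=3.222 q6end=-1.78 pos [458.7 172.9 197.5] turn 1 x 0.0477 shift 7 x [ 0.0019 -0.0469] z total -0.0031
```

```bash
python3 -m inch '[0,0,0.05,-0.0113,-0.042,0,1,0,0,0,-0.0113,-0.042,0,1,0,0,0,-0.0113,-0.042,0,1,0,0,0,-0.0113,-0.042,0,1,0,0,0,-0.0113,-0.042,0,1,0,0,0,-0.0113,-0.042,0,1,0,0,0,-0.0113,-0.042,0,1,0,0,0,0,0,0,1,0,0,0,0,0,0,1]'
python3 -c "
from h import *
snap('wrist','d')"
```

```text
time: 11.22
tool_pos: [526.1, -62.6, 195.5]
tcp_rot: [3.141, -0.001, -3.14]
contact_force: [-0.5, -0.1, -1.9]
grip_width: 25.8
finger_force: 30.0
```

View pics/d.png

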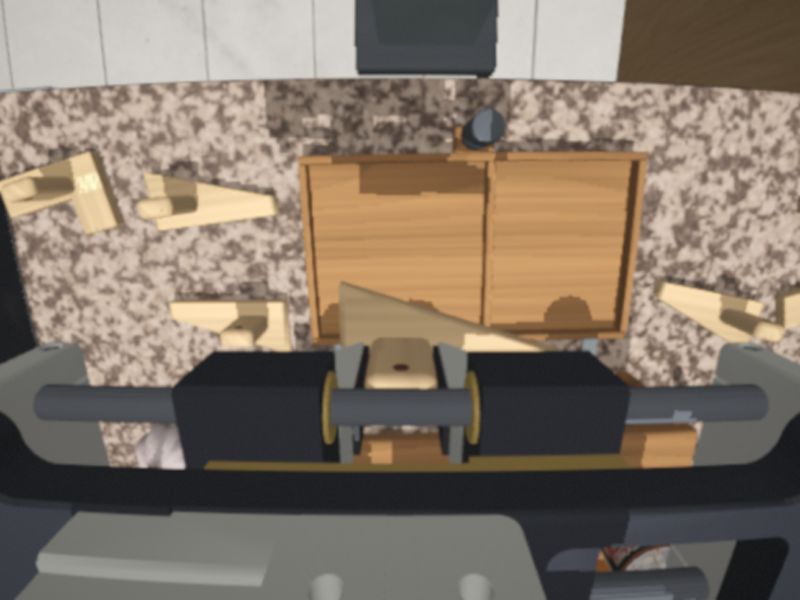

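The view (800×600) shows the tray's front outer corners at (300,157) and (646,155) and its divider at x≈489. The right-hand L has its heel at (94,152). One right-hand wedge has its wide end at (147–157, 174–229) and the other at (285–291, 302–348). The held wedge is secure.

Run:
```python
from h import *
c=load("d")
fit(c,[[94,152],[10,217],[119,225],[85,233]],LC[[0,2,3,4]],12,"eC",[20,190])
fit(c,[[157,229],[276,215],[147,174],[276,195]],WC,12,"wC",[150,207])
fit(c,[[285,302],[171,301],[291,348],[175,318]],WC,12,"wD",[237,335])
print(ray(c,np.array([[300,157],[646,155],[312,340],[628,337],[486,155],[494,155],[484,333],[490,333]])/1.5625,[21]*8).round(1))
print(ray(c,np.array([[489,121]])/1.5625,[70]).round(1))
```

```text
eC grip [ 451.3 -333.8] yaw -1.358 res 1.5 ribtop px [ 18. 189.] [ 452.3 -332.3]
wC grip [ 466.6 -232.1] yaw 1.685 res 2.3 ribtop px [155. 207.] [ 466.3 -235.8]
wD grip [ 561.5 -182.2] yaw -1.548 res 2.6 ribtop px [239. 337.] [ 560.1 -183.4]
[[ 432.6 -136.3   21. ]
 [ 428.8  122.4   21. ]
 [ 576.4 -135.    21. ]
 [ 574.1  128.9   21. ]
 [ 431.1    0.9   21. ]
 [ 431.1    6.8   21. ]
 [ 570.1    6.7   21. ]
 [ 570.2   11.7   21. ]]
[[414.5  -7.9  70. ]]
```

```bash
cat >> h.py <<'E'
T=np.array([503,-5.3]);TY=0.02
def slot(bay,x,y):
    y+={"w":71,"l":-58}[bay];return [T[0]+x*np.cos(TY)-y*np.sin(TY),T[1]+x*np.sin(TY)+y*np.cos(TY)]
E
python3 - <<'E'
from h import *
for s in([48,-23],[19,23],[-19,-23],[-48,23]):print(s,np.round(slot("w",*s),1))
for s in([-27,-44],[27,-21],[-20,26]):print(s,np.round(slot("l",*s),1))
plan(slot("w",48,-23)+[45],3.162)
E
```

```text
[48, -23] [550.   43.7]
[19, 23] [520.1  89.1]
[-19, -23] [483.   42.3]
[-48, 23] [453.1  87.7]
[-27, -44] [ 478.  -107.8]
[27, -21] [531.6 -83.7]
[-20, 26] [483.6 -37.7]
t=11.3 w=25.5 yaw=3.145 q6end=-1.51 pos [525.7 -61.3 195.5] turn 1 x -0.0113 shift 3 x [-0.011   0.0435] z total 0.1882
```

```bash
python3 -m inch '[0,0,-0.011,-0.011,0.0435,0,1,0,0,0,-0.011,0.0435,0,1,0,0,0,-0.011,0.0435,0,1,0,0,0,0,0,0.04,1,0,0,0,0,0,0.045,1,0,0,0,0,0,0.045,1,0,0,0,0,0,0.025,1,0,0,0,0,0,0.01,1,0,0,0,0,0,0,1]'; python3 -c "
from h import *
plan(slot('w',48,-23)+[45],3.162)"
```

```text
time: 12.02
tool_pos: [549.3, 45.0, 62.3]
tcp_rot: [3.141, -0.004, -3.119]
contact_force: [-0.6, 0.1, -1.0]
grip_width: 26.1
finger_force: 30.0
t=12.0 w=26.1 yaw=3.165 q6end=-1.51 pos [549.3  45.   62.3] turn 1 x 0.0018 shift 1 x [-0.0009 -0.0017] z total 0.0217
```

```bash
python3 -m inch '[0,0,0,0,-0.001,0.0125,1,0,0,0,0,0,0.0085,1,0,0,0,0,0,0,1,0,0,0,0,0,0,1]'; python3 -m inch '[0,0,0,0,0,0,0.3,0,0,0,0,0,0,0.1,0,0,0,0,0,0,0.05,0,0,0,0,0,-0.01,0.05,0,0,0,0,0,-0.03,0.05,0,0,0,0,0,-0.045,0.05]'
python3 -c "
from h import *
plan([558,227.5,36],2.98)"
```

```text
time: 12.35
tool_pos: [551.2, 42.8, 47.7]
tcp_rot: [-3.141, 0.001, -3.12]
contact_force: [-0.7, 0.6, -1.1]
grip_width: 25.7
finger_force: 30.0
time: 12.85
tool_pos: [549.0, 42.9, 114.0]
tcp_rot: [3.141, -0.006, -3.12]
contact_force: [0.8, -1.1, 0.9]
grip_width: 43.7
finger_force: 0.0
t=12.8 w=43.7 yaw=3.163 q6end=-1.02 pos [549.   42.9 114. ] turn 2 x 0.0609 shift 5 x [0.0052 0.0459] z total 0.0974
```

```bash
python3 -m inch '[0,0,0.061,0,0,0,0.05,0,0,0.061,0,0,0,0.05,0,0,0,0.0052,0.0459,0,0.05,0,0,0,0.0052,0.0459,0,0.05,0,0,0,0.0052,0.0459,0,0.05,0,0,0,0.0052,0.0459,0,0.05,0,0,0,0.0052,0.0459,0,0.05,0,0,0,0,0,0.04,0.05,0,0,0,0,0,0.02,0.05,0,0,0,0,0,0,0.05]'; python3 -c "
from h import *
plan([558,227.5,36],2.98)"
```

```text
time: 13.68
tool_pos: [557.6, 227.7, 64.3]
tcp_rot: [-3.139, -0.006, 2.982]
contact_force: [-0.6, 1.2, -0.5]
grip_width: 43.9
finger_force: 0.0
t=13.7 w=43.9 yaw=2.981 q6end=-1.02 pos [557.6 227.7  64.3] turn 1 x 0.0010 shift 1 x [-0.0006 -0.0002] z total 0.0353
```

```bash
python3 -m inch '[0,0,0,0,0,0.022,0.05,0,0,0,0,0,0.012,0.05,0,0,0,0,0,0,0.1,0,0,0,0,0,0,1,0,0,0,0,0,0,1,0,0,0,0,0,0,1,0,0,0,0,0,0,1,0,0,0,0,0,0,1]';  python3 -m inch '[0,0,0,0,0,-0.02,1,0,0,0,0,0,-0.04,1,0,0,0,0,0,-0.045,1,0,0,-0.0607,0,0,0,1,0,0,-0.0607,0,0,0,1,0,0,0,0.0128,-0.043,0,1,0,0,0,0.0128,-0.043,0,1,0,0,0,0.0128,-0.043,0,1,0,0,0,0.0128,-0.043,0,1,0,0,0,0,0,0,1]'; python3 -c "
from h import *
plan(slot('w',19,23)+[45],3.162)"
```

```text
time: 14.35
tool_pos: [560.7, 227.4, 41.2]
tcp_rot: [3.141, 0.002, 2.98]
contact_force: [-1.3, -0.7, 5.4]
grip_width: 25.7
finger_force: 30.0
time: 15.18
tool_pos: [520.0, 84.2, 123.9]
tcp_rot: [-3.14, -0.002, -3.125]
contact_force: [0.7, 0.1, -0.6]
grip_width: 25.5
finger_force: 30.0
t=15.2 w=25.5 yaw=3.157 q6end=-1.42 pos [520.   84.2 123.9] turn 1 x -0.0031 shift 1 x [-0.0003  0.0061] z total 0.0987
```

```bash
python3 -m inch '[0,0,0,0,0.004,0.03,1,0,0,0,0,0,0.04,1,0,0,0,0,0,0.012,1,0,0,0,0,0,0.008,1,0,0,0,0,0,0,1,0,0,0,0,0,0,1]'; python3 -c "
from h import *
plan(slot('w',19,23)+[45],3.162)"
```

```text
time: 15.68
tool_pos: [522.3, 92.4, 52.7]
tcp_rot: [-3.142, 0.001, -3.121]
contact_force: [0.3, 0.8, -0.2]
grip_width: 25.6
finger_force: 30.0
t=15.7 w=25.6 yaw=3.162 q6end=-1.42 pos [522.3  92.4  52.7] turn 1 x 0.0002 shift 1 x [ 0.0029 -0.0042] z total 0.0096
```

```bash
python3 -m inch '[0,0,0,0.0015,-0.0035,0.004,1,0,0,0,0,0,0.003,1,0,0,0,0,0,0,1,0,0,0,0,0,0,1]'; python3 -c "
from h import *
plan(slot('w',19,23)+[45],3.162)"
```

```text
time: 16.02
tool_pos: [523.1, 89.3, 49.2]
tcp_rot: [-3.141, 0.007, -3.121]
contact_force: [1.1, -1.3, 10.9]
grip_width: 26.0
finger_force: 30.0
t=16.0 w=26.0 yaw=3.162 q6end=-1.42 pos [523.1  89.3  49.2] turn 1 x -0.0001 shift 1 x [ 0.0037 -0.0002] z total 0.0052
```

```bash
python3 -m inch '[0,0,0,0,0,0,0.3,0,0,0,0,0,0,0.1,0,0,0,0,0,0,0.05,0,0,0,0,0,-0.01,0.05,0,0,0,0,0,-0.035,0.05,0,0,0,0,0,-0.045,0.05,0,0,0,0,0,0,0.05]'
python3 -c "
from h import *
plan([561.5,-182.5,36],3.164)"
```

```text
time: 16.6
tool_pos: [523.9, 89.6, 124.6]
tcp_rot: [-3.142, 0.01, -3.121]
contact_force: [1.9, 0.3, 0.2]
grip_width: 43.7
finger_force: 0.0
t=16.6 w=43.7 yaw=3.162 q6end=-1.91 pos [523.9  89.6 124.6] turn 1 x -0.0012 shift 7 x [-0.0056 -0.0487] z total 0.1107
```

```bash
python3 -m inch '[0,0,0,-0.0056,-0.0485,0,0.05,0,0,0,-0.0056,-0.0485,0,0.05,0,0,0,-0.0056,-0.0485,0,0.05,0,0,0,-0.0056,-0.0485,0,0.05,0,0,0,-0.0056,-0.0485,0,0.05,0,0,0,-0.0056,-0.0485,0,0.05,0,0,0,-0.0056,-0.0485,0,0.05,0,0,0,0,0,0.04,0.05,0,0,0,0,0,0.035,0.05,0,0,0,0,0,0,0.05]'; python3 -m inch '[0,0,0,0,0,0,0.05]'; python3 -c "
from h import *
print(get_obs()['tcp_rot']);plan([561.5,-182.5,36],3.164)"
```

```text
time: 17.43
tool_pos: [554.2, -181.0, 53.7]
tcp_rot: [3.137, -0.008, -3.123]
contact_force: [-1.0, -0.9, 0.3]
grip_width: 43.7
finger_force: 0.0
time: 17.52
tool_pos: [556.6, -181.1, 57.7]
tcp_rot: [3.14, -0.003, -3.121]
contact_force: [-0.5, 0.6, -0.4]
grip_width: 43.8
finger_force: 0.0
[ 3.14009305e+00 -3.06836690e-03 -3.12123567e+00]
t=17.5 w=43.8 yaw=3.162 q6end=-1.91 pos [ 556.6 -181.1   57.7] turn 1 x -0.0014 shift 1 x [-0.0061 -0.0018] z total 0.0271
```

```bash
python3 -m inch '[0,0,-0.001,-0.004,-0.0015,0.016,0.05,0,0,0,0,0,0.01,0.05,0,0,0,0,0,0,0.05,0,0,0,0,0,0,0.05]';python3 -m inch '[0,0,0,0,0,0,1,0,0,0,0,0,0,1,0,0,0,0,0,0,1,0,0,0,0,0,0,1,0,0,0,0,0,0,1,0,0,0,0,0,0,1]';  python3 -m inch '[0,0,0,0,0,-0.02,1,0,0,0,0,0,-0.045,1,0,0,0,0,0,-0.045,1,0,0,0,0,0,0,1]'; python3 -c "
from h import *
plan(slot('w',-48,23)+[45],3.162)"
```

```text
time: 17.85
tool_pos: [560.9, -182.3, 37.8]
tcp_rot: [-3.142, -0.0, -3.119]
contact_force: [-0.3, 0.4, -0.3]
grip_width: 43.6
finger_force: 0.0
time: 18.35
tool_pos: [561.1, -182.8, 38.2]
tcp_rot: [-3.141, 0.001, -3.12]
contact_force: [-0.0, 0.1, 4.4]
grip_width: 26.0
finger_force: 30.0
time: 18.68
tool_pos: [564.0, -184.1, 132.4]
tcp_rot: [-3.136, 0.01, -3.119]
contact_force: [1.4, 0.0, -0.8]
grip_width: 25.5
finger_force: 30.0
t=18.7 w=25.5 yaw=3.164 q6end=-1.40 pos [ 564.  -184.1  132.4] turn 1 x 0.0011 shift 8 x [0.0165 0.0428] z total 0.1093
```

```bash
python3 -m inch '[0,0,0,0.016,0.0426,0,1,0,0,0,0.016,0.0426,0,1,0,0,0,0.016,0.0426,0,1,0,0,0,0.016,0.0426,0,1,0,0,0,0.016,0.0426,0,1,0,0,0,0.016,0.0426,0,1,0,0,0,0.016,0.0426,0,1,0,0,0,0.016,0.0426,0,1,0,0,0,0,0,0.04,1,0,0,0,0,0,0.035,1]';python3 -m inch '[0,0,0,0,0,0,1,0,0,0,0,0,0,1,0,0,0,0,0,0,1]'; python3 -c "
from h import *
plan(slot('w',-48,23)+[46],3.162)"
```

```text
time: 19.52
tool_pos: [452.5, 89.7, 65.9]
tcp_rot: [3.142, 0.004, -3.116]
contact_force: [0.5, -1.2, -0.9]
grip_width: 25.9
finger_force: 30.0
time: 19.77
tool_pos: [453.1, 87.4, 66.5]
tcp_rot: [-3.142, 0.001, -3.12]
contact_force: [0.5, -1.1, 0.3]
grip_width: 25.7
finger_force: 30.0
t=19.8 w=25.7 yaw=3.163 q6end=-1.40 pos [453.1  87.4  66.5] turn 1 x 0.0006 shift 1 x [-0.0001  0.0004] z total 0.0256
```

```bash
python3 -m inch '[0,0,0,0,0,0.015,1,0,0,0,0,0,0.01,1,0,0,0,0,0,0,1,0,0,0,0,0,0,1]'; python3 -m inch '[0,0,0,0,0,0,0.3,0,0,0,0,0,0,0.1,0,0,0,0,0,0,0.05,0,0,0,0,0,-0.01,0.05,0,0,0,0,0,-0.04,0.05,0,0,0,0,0,-0.045,0.05,0,0,-0.0625,0,0,0,0.05]'; python3 -m inch '[0,0,0,0.0032,-0.0444,0,0.05,0,0,0,0.0032,-0.0444,0,0.05,0,0,0,0.0032,-0.0444,0,0.05,0,0,0,0.0032,-0.0444,0,0.05,0,0,0,0.0032,-0.0444,0,0.05,0,0,0,0.0032,-0.0444,0,0.05,0,0,0,0.0032,-0.0444,0,0.05,0,0,0,0.0032,-0.0444,0,0.05,0,0,0,0.0032,-0.0444,0,0.05]'; python3 -m inch '[0,0,0,0,0,0.04,0.05,0,0,0,0,0,0.025,0.05,0,0,0,0,0,0,0.05,0,0,0,0,0,0,0.05]';python3 -c "
from h import *
plan([466.6,-232.5,37],3.256)"
```

```text
time: 20.1
tool_pos: [453.0, 87.3, 46.3]
tcp_rot: [-3.141, 0.001, -3.12]
contact_force: [0.2, -0.4, -0.7]
grip_width: 26.2
finger_force: 30.0
time: 20.68
tool_pos: [455.7, 87.9, 127.6]
tcp_rot: [-3.141, 0.01, -3.026]
contact_force: [1.1, 0.0, 0.5]
grip_width: 43.7
finger_force: 0.0
time: 21.43
tool_pos: [466.2, -234.4, 122.4]
tcp_rot: [-3.141, 0.0, -3.026]
contact_force: [1.3, -0.1, 0.3]
grip_width: 43.7
finger_force: 0.0
time: 21.77
tool_pos: [465.9, -232.2, 69.6]
tcp_rot: [3.14, -0.002, -3.026]
contact_force: [0.2, 0.4, 0.1]
grip_width: 43.5
finger_force: 0.0
t=21.8 w=43.5 yaw=3.257 q6end=-2.15 pos [ 465.9 -232.2   69.6] turn 1 x 0.0007 shift 1 x [-0.0008 -0.0004] z total 0.0407
```

```bash
python3 -m inch '[0,0,0,0,0,0.026,0.05,0,0,0,0,0,0.0147,0.05,0,0,0,0,0,0,0.05,0,0,0,0,0,0,1,0,0,0,0,0,0,1,0,0,0,0,0,0,1,0,0,0,0,0,0,1,0,0,0,0,0,0,1,0,0,0,0,0,0,1]';  python3 -m inch '[0,0,0,0,0,-0.02,1,0,0,0,0,0,-0.045,1,0,0,0,0,0,-0.045,1,0,0,0.0625,0,0,0,1]'; python3 -m inch '[0,0,0,-0.0035,0.0428,0,1,0,0,0,-0.0035,0.0428,0,1,0,0,0,-0.0035,0.0428,0,1,0,0,0,-0.0035,0.0428,0,1,0,0,0,-0.0035,0.0428,0,1,0,0,0,-0.0035,0.0428,0,1,0,0,0,-0.0035,0.0428,0,1,0,0,0,-0.0035,0.0428,0,1,0,0,0,0,0,0,1,0,0,0,0,0,0,1]'; python3 -c "
from h import *
plan(slot('w',-19,-23)+[46],3.162)"
```

```text
time: 22.52
tool_pos: [467.3, -232.9, 38.5]
tcp_rot: [-3.14, 0.002, -3.026]
contact_force: [0.4, 1.3, 7.1]
grip_width: 25.6
finger_force: 30.0
time: 22.85
tool_pos: [469.5, -234.6, 131.8]
tcp_rot: [-3.135, 0.009, -3.119]
contact_force: [1.5, -0.1, -0.5]
grip_width: 26.2
finger_force: 30.0
time: 23.68
tool_pos: [482.7, 43.4, 125.5]
tcp_rot: [-3.141, 0.001, -3.116]
contact_force: [-0.1, -0.8, -0.7]
grip_width: 26.0
finger_force: 30.0
t=23.7 w=26.0 yaw=3.167 q6end=-1.50 pos [482.7  43.4 125.5] turn 1 x 0.0035 shift 1 x [-0.0004 -0.0013] z total 0.0993
```

```bash
python3 -m inch '[0,0,0.003,0,-0.001,0.04,1,0,0,0,0,0,0.035,1,0,0,0,0,0,0.012,1,0,0,0,0,0,0.005,1,0,0,0,0,0,0,1,0,0,0,0,0,0,1]'; python3 -m inch '[0,0,0,0,0,0.004,1,0,0,0,0,0,0.003,1,0,0,0,0,0,0,1]'
```

```text
time: 24.18
tool_pos: [485.8, 38.7, 53.6]
tcp_rot: [-3.14, 0.006, -3.126]
contact_force: [2.2, -5.5, 9.2]
grip_width: 25.6
finger_force: 29.9
time: 24.43
tool_pos: [485.4, 39.1, 48.0]
tcp_rot: [-3.14, 0.006, -3.126]
contact_force: [0.6, -0.1, -0.3]
grip_width: 25.6
finger_force: 29.9
```

```bash
python3 -m inch '[0,0,0,0,0,0,0.3,0,0,0,0,0,0,0.1,0,0,0,0,0,0,0.05,0,0,0,0,0,-0.01,0.05,0,0,0,0,0,-0.04,0,0,0,0,0,0,-0.045,0,0,0,0,-0.03,0.02,-0.045,0,0,0,0,-0.03,0.04,-0.045,0,0,0,0,-0.03,0.04,0,0,0,0,0,0,0,0,0]'; python3 -c "
from h import *
a=snap('wrist','e');b=snap('scene','f',1)
i=np.vstack([cv2.resize(a['image'][:230],(800,359)),cv2.resize(b['image'][130:330,130:390],(0,0),fx=1.2,fy=1.2).__class__(0) if 0 else cv2.copyMakeBorder(b['image'][120:352],0,0,0,288,cv2.BORDER_CONSTANT)])
cv2.imwrite('pics/e2.png',i[:,:,::-1])"
```

```text
time: 25.27
tool_pos: [549.6, 117.7, 184.9]
tcp_rot: [3.139, 0.007, -3.122]
contact_force: [-1.9, -0.4, -0.2]
grip_width: 45.8
finger_force: 0.0
```

View pics/e2.png

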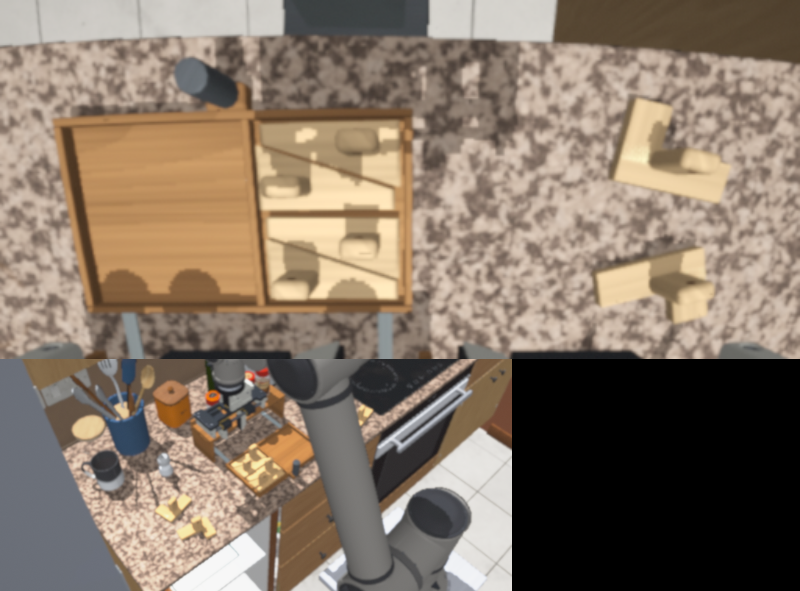

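All four wedges lie interlocked in the left bay. The two left-hand Ls are at (670,150) and (655,285) in the upper panel, with heels at (614,177) and (703,248).

Run:
```python
from h import *
c=load("e")
fit(c,[[614,177],[716,202],[730,165],[638,97],[674,106]],LC,12,"eB",[703,160])
fit(c,[[703,248],[595,271],[601,306],[712,315],[672,322]],LC,12,"eA",[692,296])
print(ray(c,np.array([[55,121],[413,112],[90,312],[411,309]])/1.5625,[21]*4).round(1))
plan([456,313.5,36],1.424)
```

```text
eB grip [454.7 315.2] yaw 1.395 res 1.6 ribtop px [702. 159.] [455.1 315.8]
eA grip [545.4 331.6] yaw -1.307 res 3.9 ribtop px [699. 293.] [547.7 326.9]
[[ 433.6 -134.8   21. ]
 [ 428.3  124.9   21. ]
 [ 578.9 -132.    21. ]
 [ 571.2  127.3   21. ]]
t=25.4 w=45.3 yaw=3.161 q6end=0.75 pos [545.6 114.4 182.2] turn 15 x 0.0772 shift 6 x [ 0.0383 -0.0245] z total 0.1828
```

```bash
python3 -m inch '[0,0,0.0778,0,0,0,0.05,0,0,0.0778,0,0,0,0.05,0,0,0.0778,0,0,0,0.05,0,0,0.0778,0,0,0,0.05,0,0,0.0778,0,0,0,0.05,0,0,0.0778,0,0,0,0.05,0,0,0.0778,0,0,0,0.05,0,0,0.0778,0,0,0,0.05,0,0,0.0778,0,0,0,0.05,0,0,0.0778,0,0,0,0.05]' >/dev/null; python3 -m inch '[0,0,0.0778,0,0,0,0.05,0,0,0.0778,0,0,0,0.05,0,0,0.0778,0,0,0,0.05,0,0,0.0778,0,0,0,0.05,0,0,0.0778,0,0,0,0.05]' >/dev/null;  python3 -m inch '[0,0,0,0.0382,-0.0253,0.01,0.05,0,0,0,0.0382,-0.0253,0.01,0.05,0,0,0,0.0382,-0.0253,0.01,0.05,0,0,0,0.0382,-0.0253,0.02,0.05,0,0,0,0.0382,-0.0253,0.02,0.05,0,0,0,0.0382,-0.0253,0.02,0.05,0,0,0,0,0,0.03,0.05,0,0,0,0,0,0,0.05,0,0,0,0,0,0,0.05]';  python3 -c "
from h import *
plan([455,315,37],1.41)"
```

```text
time: 27.37
tool_pos: [454.4, 312.6, 85.3]
tcp_rot: [-3.138, 0.003, 1.409]
contact_force: [0.8, 0.1, -0.0]
grip_width: 43.6
finger_force: 0.0
t=27.4 w=43.6 yaw=1.408 q6end=0.77 pos [454.4 312.6  85.3] turn 1 x -0.0011 shift 1 x [0.0031 0.0003] z total 0.0604
```

```bash
python3 -m inch '[0,0,0,0.0025,0,0.035,0.05,0,0,0,0,0,0.015,0.05,0,0,0,0,0,0.01,0.05,0,0,0,0,0,0,1,0,0,0,0,0,0,1,0,0,0,0,0,0,1,0,0,0,0,0,0,1,0,0,0,0,0,0,1,0,0,0,0,0,0,1,0,0,0,0,0,0,1]'; python3 -m inch '[0,0,0,0,0,-0.02,1,0,0,0,0,0,-0.045,1,0,0,0,0,0,-0.045,1,0,0,-0.0779,0,0,0,1,0,0,-0.0779,0,0,0,1,0,0,-0.0779,0,0,0,1,0,0,-0.0779,0,0,0,1,0,0,-0.0779,0,0,0,1]';  python3 -m inch '[0,0,-0.0779,0,0,0,1,0,0,-0.0779,0,0,0,1,0,0,-0.0779,0,0,0,1,0,0,-0.0779,0,0,0,1,0,0,-0.0779,0,0,0,1,0,0,-0.0779,0,0,0,1,0,0,-0.0779,0,0,0,1,0,0,-0.0779,0,0,0,1,0,0,-0.0779,0,0,0,1,0,0,-0.0779,0,0,0,1]'; python3 -c "
from h import *
plan(slot('l',27,-21)+[46],3.162)"
```

```text
time: 28.2
tool_pos: [456.4, 316.0, 39.1]
tcp_rot: [3.14, -0.001, 1.409]
contact_force: [0.4, -1.9, 5.6]
grip_width: 14.1
finger_force: 30.0
time: 28.87
tool_pos: [455.7, 315.9, 126.3]
tcp_rot: [-3.141, 0.0, 1.999]
contact_force: [0.0, -0.4, -1.2]
grip_width: 13.8
finger_force: 30.0
time: 29.7
tool_pos: [455.7, 315.9, 126.1]
tcp_rot: [-3.141, -0.0, -3.116]
contact_force: [0.0, 0.6, -0.7]
grip_width: 13.7
finger_force: 30.0
t=29.7 w=13.7 yaw=3.167 q6end=-1.75 pos [455.7 315.9 126.1] turn 1 x 0.0035 shift 11 x [-0.0077 -0.0456] z total 0.1002
```

```bash
python3 -m inch '[0,0,0.0035,-0.0077,-0.0456,0,1,0,0,0,-0.0077,-0.0456,0,1,0,0,0,-0.0077,-0.0456,0,1,0,0,0,-0.0077,-0.0456,0,1,0,0,0,-0.0077,-0.0456,0,1,0,0,0,-0.0077,-0.0456,0,1,0,0,0,-0.0077,-0.0456,0,1,0,0,0,-0.0077,-0.0456,0,1,0,0,0,-0.0077,-0.0456,0,1,0,0,0,-0.0077,-0.0456,0,1]' ; python3 -m inch '[0,0,0,-0.0077,-0.0456,0,1,0,0,0,0,0,0.04,1,0,0,0,0,0,0.03,1,0,0,0,0,0,0,1,0,0,0,0,0,0,1]'; python3 -c "
from h import *
plan(slot('l',27,-21)+[47],3.162)"
```

```text
time: 30.53
tool_pos: [522.9, -49.6, 126.3]
tcp_rot: [3.142, 0.0, -3.127]
contact_force: [0.6, -0.0, -0.8]
grip_width: 13.7
finger_force: 30.0
time: 30.95
tool_pos: [528.8, -84.1, 69.6]
tcp_rot: [3.141, -0.003, -3.127]
contact_force: [0.8, 0.2, 0.8]
grip_width: 13.9
finger_force: 30.0
t=30.9 w=13.9 yaw=3.156 q6end=-1.75 pos [528.8 -84.1  69.6] turn 1 x -0.0040 shift 1 x [-0.0035  0.0003] z total 0.0282
```

```bash
python3 -m inch '[0,0,-0.004,-0.002,0,0.016,1,0,0,0,0,0,0.0095,1,0,0,0,0,0,0,1,0,0,0,0,0,0,1]'; python3 -m inch '[0,0,0,0,0,0,0.3,0,0,0,0,0,0,0.1,0,0,0,0,0,0,0.05,0,0,0,0,0,-0.01,0.05,0,0,0,0,0,-0.04,0.05,0,0,0,0,0,-0.045,0.05,0,0,0,0,0,0,0.05]'; python3 -c "
from h import *
c=load('a')
print(ray(c,np.array([[258,345],[165,345],[165,385],[205,330]])/1.5625,[60,80,0,0]).round())
plan([547,330,37],1.837)"
```

```text
time: 31.28
tool_pos: [531.5, -84.0, 50.6]
tcp_rot: [-3.141, 0.0, -3.12]
contact_force: [1.0, 0.1, -0.5]
grip_width: 14.0
finger_force: 30.0
time: 31.87
tool_pos: [534.8, -85.3, 132.8]
tcp_rot: [-3.138, 0.011, -3.121]
contact_force: [1.2, 0.1, 1.2]
grip_width: 43.9
finger_force: 0.0
[[670. 271.  60.]
 [766. 409.  80.]
 [750. 439.   0.]
 [821. 310.   0.]]
t=31.9 w=43.9 yaw=3.162 q6end=0.28 pos [534.8 -85.3 132.8] turn 11 x 0.0803 shift 11 x [0.0452 0.0138] z total 0.1197
```

```bash
python3 -m inch '[0,0,0.0803,0,0,0,0.05,0,0,0.0803,0,0,0,0.05,0,0,0.0803,0,0,0,0.05,0,0,0.0803,0,0,0,0.05,0,0,0.0803,0,0,0,0.05,0,0,0.0803,0,0,0,0.05,0,0,0.0803,0,0,0,0.05,0,0,0.0803,0,0,0,0.05,0,0,0.0803,0,0,0,0.05,0,0,0.0803,0,0,0,0.05]' >/dev/null; python3 -m inch '[0,0,0.0803,0,0,0,0.05,0,0,0,0.0449,0.0141,0,0.05,0,0,0,0.0449,0.0141,0,0.05,0,0,0,0.0449,0.0141,0,0.05,0,0,0,0.0449,0.0141,0,0.05,0,0,0,0.0449,0.0141,0,0.05,0,0,0,0.0449,0.0141,0,0.05,0,0,0,0.0449,0.0141,0,0.05,0,0,0,0.0449,0.0141,0,0.05,0,0,0,0.0449,0.0141,0,0.05]' >/dev/null; python3 -m inch '[0,0,0,0.0449,0.0141,0,0.05,0,0,0,0.0449,0.0141,0,0.05,0,0,0,0,0,0.03,0.05,0,0,0,0,0,0.03,0.05,0,0,0,0,0,0,0.05,0,0,0,0,0,0,0.05]';  python3 -c "
from h import *
plan([547,330,37],1.837)
c=snap('scene','g',1);cv2.imwrite('pics/g2.png',cv2.resize(c['image'][190:350,60:260],None,fx=3,fy=3)[:,:,::-1])"
```

```text
time: 34.03
tool_pos: [546.2, 329.2, 77.3]
tcp_rot: [-3.139, 0.001, 1.837]
contact_force: [0.5, -0.2, 1.2]
grip_width: 43.5
finger_force: 0.0
t=34.0 w=43.5 yaw=1.837 q6end=0.28 pos [546.2 329.2  77.3] turn 1 x 0.0001 shift 1 x [0.0007 0.0012] z total 0.0504
```

```bash
python3 -m inch '[0,0,0,0.0005,0.001,0.03,0.05,0,0,0,0,0,0.015,0.05,0,0,0,0,0,0.005,0.05,0,0,0,0,0,0,1,0,0,0,0,0,0,1,0,0,0,0,0,0,1,0,0,0,0,0,0,1,0,0,0,0,0,0,1,0,0,0,0,0,0,1,0,0,0,0,0,0,1]'; python3 -m inch '[0,0,0,0,0,-0.02,1,0,0,0,0,0,-0.045,1,0,0,0,0,0,-0.045,1,0,0,-0.0803,0,0,0,1]';  python3 -m inch '[0,0,-0.0803,0,0,0,1,0,0,-0.0803,0,0,0,1,0,0,-0.0803,0,0,0,1,0,0,-0.0803,0,0,0,1,0,0,-0.0803,0,0,0,1,0,0,-0.0803,0,0,0,1,0,0,-0.0803,0,0,0,1,0,0,-0.0803,0,0,0,1,0,0,-0.0803,0,0,0,1,0,0,-0.0803,0,0,0,1]'; python3 -c "
from h import *
plan(slot('l',-27,-44)+[46],3.162)"
```

```text
time: 34.92
tool_pos: [548.0, 330.3, 38.6]
tcp_rot: [3.14, -0.0, 1.837]
contact_force: [-0.3, -0.7, 4.0]
grip_width: 14.2
finger_force: 30.0
time: 35.25
tool_pos: [551.0, 331.8, 133.4]
tcp_rot: [3.129, -0.001, 1.957]
contact_force: [2.2, 0.8, 0.5]
grip_width: 13.9
finger_force: 30.0
time: 36.08
tool_pos: [547.4, 330.1, 125.5]
tcp_rot: [-3.141, -0.001, -3.115]
contact_force: [0.8, 0.4, -1.1]
grip_width: 13.8
finger_force: 30.0
t=36.1 w=13.8 yaw=3.168 q6end=-1.81 pos [547.4 330.1 125.5] turn 1 x 0.0040 shift 12 x [ 0.0082 -0.0455] z total 0.0994
```

```bash
python3 -m inch '[0,0,0.002,0.0082,-0.0455,0,1,0,0,0,0.0082,-0.0455,0,1,0,0,0,0.0082,-0.0455,0,1,0,0,0,0.0082,-0.0455,0,1,0,0,0,0.0082,-0.0455,0,1,0,0,0,0.0082,-0.0455,0,1,0,0,0,0.0082,-0.0455,0,1,0,0,0,0.0082,-0.0455,0,1,0,0,0,0.0082,-0.0455,0,1,0,0,0,0.0082,-0.0455,0,1]'; python3 -m inch '[0,0,0,0.0082,-0.0455,0,1,0,0,0,0.0082,-0.0455,0,1,0,0,0,0,0,0.04,1,0,0,0,0,0,0.03,1,0,0,0,0,0,0,1,0,0,0,0,0,0,1]'; python3 -c "
from h import *
plan(slot('l',-27,-44)+[47],3.162)"
```

```text
time: 36.92
tool_pos: [487.9, -36.5, 125.9]
tcp_rot: [-3.141, 0.0, -3.124]
contact_force: [1.1, -0.5, -0.6]
grip_width: 13.9
finger_force: 30.0
time: 37.42
tool_pos: [475.9, -107.8, 69.3]
tcp_rot: [3.14, -0.003, -3.124]
contact_force: [0.9, 0.3, -0.3]
grip_width: 14.0
finger_force: 30.0
t=37.4 w=14.0 yaw=3.159 q6end=-1.81 pos [ 475.9 -107.8   69.3] turn 1 x -0.0022 shift 1 x [-0.0027 -0.0001] z total 0.0279
```

```bash
python3 -m inch '[0,0,-0.002,-0.0015,0,0.013,1,0,0,0,0,0,0.008,1,0,0,0,0,0,0.005,1,0,0,0,0,0,0,1,0,0,0,0,0,0,1]'; python3 -m inch '[0,0,0,0,0,0,0.3,0,0,0,0,0,0,0.1,0,0,0,0,0,0,0.05,0,0,0,0,0,-0.01,0.05,0,0,0,0,0,-0.04,0.05,0,0,0,0,0,-0.045,0.05,0,0,0,0,0,0,0.05,0,0,0,0,0,0,0.05]'; python3 -c "
from h import *
plan([451.5,-333,37],1.784)"
```

```text
time: 37.83
tool_pos: [478.0, -107.7, 49.2]
tcp_rot: [-3.141, 0.0, -3.121]
contact_force: [-1.0, 0.9, -0.5]
grip_width: 13.6
finger_force: 30.0
time: 38.5
tool_pos: [479.2, -108.5, 127.5]
tcp_rot: [-3.139, 0.005, -3.121]
contact_force: [-0.6, 0.8, 0.3]
grip_width: 43.9
finger_force: 0.0
t=38.5 w=43.9 yaw=3.162 q6end=-0.85 pos [ 479.2 -108.5  127.5] turn 12 x 0.0766 shift 6 x [-0.0445 -0.0155] z total 0.1131
```

```bash
python3 -m inch '[0,0,0.0766,0,0,0,0.05,0,0,0.0766,0,0,0,0.05,0,0,0.0766,0,0,0,0.05,0,0,0.0766,0,0,0,0.05,0,0,0.0766,0,0,0,0.05,0,0,0.0766,0,0,0,0.05,0,0,0.0766,0,0,0,0.05,0,0,0.0766,0,0,0,0.05,0,0,0.0766,0,0,0,0.05,0,0,0.0766,0,0,0,0.05]' >/dev/null; python3 -m inch '[0,0,0.0766,0,0,0,0.05,0,0,0.0766,0,0,0,0.05,0,0,0,-0.0445,-0.0155,0,0.05,0,0,0,-0.0445,-0.0155,0,0.05,0,0,0,-0.0445,-0.0155,0,0.05,0,0,0,-0.0445,-0.0155,0,0.05,0,0,0,-0.0445,-0.0155,0,0.05,0,0,0,-0.0445,-0.0155,0,0.05,0,0,0,0,0,0,0.05,0,0,0,0,0,0,0.05]';  python3 -c "
from h import *
plan([451.5,-333,37],1.784)
a=snap('wrist','i')
b=capture('side')['image']
cv2.imwrite('pics/i2.png',np.vstack([cv2.resize(a['image'],(500,375)),cv2.resize(b[150:320],(500,166))])[:,:,::-1])"
```

```text
time: 40.17
tool_pos: [449.0, -333.7, 123.7]
tcp_rot: [-3.14, -0.002, 1.78]
contact_force: [-0.3, 1.0, -0.7]
grip_width: 43.8
finger_force: 0.0
t=40.2 w=43.8 yaw=1.780 q6end=-0.85 pos [ 449.  -333.7  123.7] turn 1 x -0.0028 shift 1 x [0.0002 0.0032] z total 0.1084
```

View pics/i2.png

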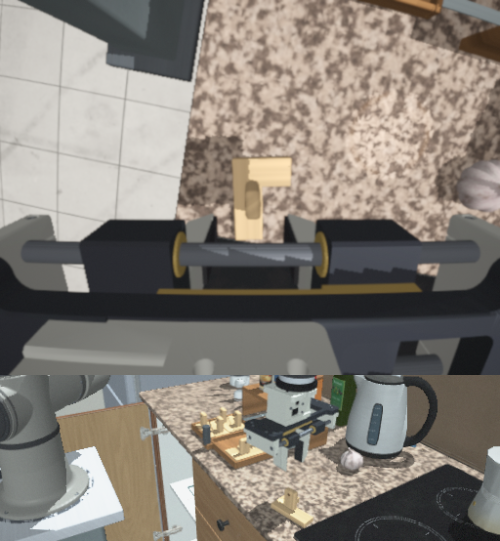

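The L is in view beneath the gripper, heel at (232,157) and foot end at (291,157) in the 500-wide panel. It is a little away from where I measured it, so I fit it again.

Run:
```python
from h import *
c=load("i")
fit(c,[[371,251],[466,251],[464,298]],LC[[0,3,4]],12,"eC",[405,322])
plan([451.5,-333,37],1.784)
```

```text
eC grip [ 450.3 -336.2] yaw -1.366 res 0.4 ribtop px [402. 328.] [ 451.1 -332.7]
t=40.3 w=43.5 yaw=1.783 q6end=-0.85 pos [ 449.6 -331.3  124.1] turn 1 x -0.0006 shift 1 x [-0.0026  0.0019] z total 0.1088
```

```bash
python3 -m inch '[0,0,0,-0.0034,0.0006,0.04,0.05,0,0,0,0,0,0.04,0.05,0,0,0,0,0,0.02,0.05,0,0,0,0,0,0.0085,0.05,0,0,0,0,0,0,0.05]'; python3 -m inch '[0,0,0,0,0,0,1,0,0,0,0,0,0,1,0,0,0,0,0,0,1,0,0,0,0,0,0,1,0,0,0,0,0,0,1,0,0,0,0,0,0,1,0,0,0,0,0,0,1]'; python3 -m inch '[0,0,0,0,0,-0.02,1,0,0,0,0,0,-0.045,1,0,0,0,0,0,-0.045,1,0,0,-0.0766,0,0,0,1,0,0,-0.0766,0,0,0,1]';  python3 -m inch '[0,0,-0.0766,0,0,0,1,0,0,-0.0766,0,0,0,1,0,0,-0.0766,0,0,0,1,0,0,-0.0766,0,0,0,1,0,0,-0.0766,0,0,0,1,0,0,-0.0766,0,0,0,1,0,0,-0.0766,0,0,0,1,0,0,-0.0766,0,0,0,1,0,0,-0.0766,0,0,0,1,0,0,-0.0766,0,0,0,1]'; python3 -c "
from h import *
plan(slot('l',-15,23.5)+[46],3.162)"
```

```text
time: 40.68
tool_pos: [450.8, -332.9, 36.7]
tcp_rot: [-3.14, -0.003, 1.785]
contact_force: [-0.3, 0.8, 0.1]
grip_width: 43.5
finger_force: 0.0
time: 41.27
tool_pos: [451.5, -335.3, 39.1]
tcp_rot: [3.141, 0.001, 1.783]
contact_force: [-0.1, 1.6, 5.6]
grip_width: 14.0
finger_force: 29.9
time: 41.68
tool_pos: [452.2, -336.0, 128.8]
tcp_rot: [3.14, 0.005, 2.018]
contact_force: [0.6, 0.3, -1.4]
grip_width: 14.1
finger_force: 29.9
time: 42.52
tool_pos: [451.0, -334.9, 126.0]
tcp_rot: [3.141, -0.0, -3.116]
contact_force: [0.0, -0.2, -1.2]
grip_width: 13.6
finger_force: 29.9
t=42.5 w=13.6 yaw=3.168 q6end=-1.67 pos [ 451.  -334.9  126. ] turn 1 x 0.0037 shift 8 x [-0.0068  0.0459] z total 0.1
```

```bash
python3 -m inch '[0,0,0.002,-0.0068,0.0459,0,1,0,0,0,-0.0068,0.0459,0,1,0,0,0,-0.0068,0.0459,0,1,0,0,0,-0.0068,0.0459,0,1,0,0,0,-0.0068,0.0459,0,1,0,0,0,-0.0068,0.0459,0,1,0,0,0,-0.0068,0.0459,0,1,0,0,0,-0.0068,0.0459,0,1,0,0,0,0,0,0.04,1,0,0,0,0,0,0.025,1]'; python3 -m inch '[0,0,0,0,0,0,1,0,0,0,0,0,0,1]'; python3 -c "
from h import *
plan(slot('l',-15,23.5)+[47],3.162)"
```

```text
time: 43.35
tool_pos: [489.6, -38.2, 73.5]
tcp_rot: [-3.141, 0.001, -3.12]
contact_force: [0.4, -0.1, -1.2]
grip_width: 13.7
finger_force: 29.9
time: 43.52
tool_pos: [488.9, -40.3, 73.7]
tcp_rot: [3.141, -0.003, -3.124]
contact_force: [-0.1, 0.3, -0.5]
grip_width: 13.7
finger_force: 29.9
t=43.5 w=13.7 yaw=3.159 q6end=-1.67 pos [488.9 -40.3  73.7] turn 1 x -0.0019 shift 1 x [0.0002 0.0003] z total 0.0334
```

```bash
python3 -m inch '[0,0,-0.001,0,0,0.015,1,0,0,0,0,0,0.012,1,0,0,0,0,0,0.006,1,0,0,0,0,0,0,1,0,0,0,0,0,0,1]'; python3 -m inch '[0,0,0,0,0,0,0.3,0,0,0,0,0,0,0.1,0,0,0,0,0,0,0.05,0,0,0,0,0,-0.01,0.05,0,0,0,0,0,-0.04,0.05,0,0,0,0,0,-0.045,0.05,0,0,0,-0.025,0,-0.04,0.05,0,0,0,-0.025,0,-0.035,0.05,0,0,0,-0.02,0,0,0.05,0,0,0,0,0,0,0.05]'; python3 -c "
from h import *
snap('wrist','j')"
```

```text
time: 43.93
tool_pos: [489.6, -40.9, 48.2]
tcp_rot: [-3.141, 0.0, -3.123]
contact_force: [-0.1, -0.1, -1.0]
grip_width: 13.8
finger_force: 29.9
time: 44.77
tool_pos: [548.8, -39.7, 186.8]
tcp_rot: [-3.14, 0.007, -3.122]
contact_force: [-1.5, 0.7, -0.3]
grip_width: 43.7
finger_force: 0.0
```

View pics/j.png

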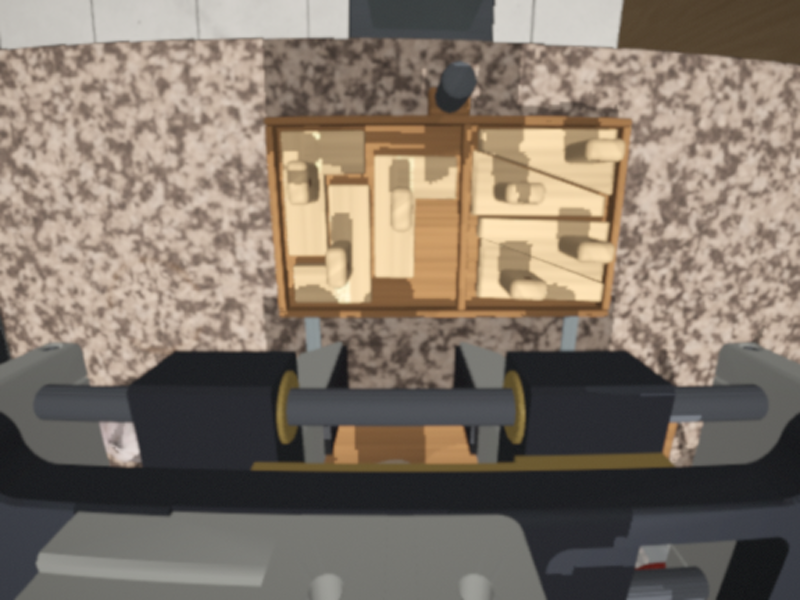

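All seven stamps lie flat and interlocked, the Ls in the right bay and the wedges in the left. The knob is at (457,85). Next I push the tray home.

```bash
python3 -c "
from h import *
c=load('j');print(ray(c,np.array([[458,77]])/1.5625,[70]).round(1))
plan([416,-7,47],3.162)"
```

```text
[[415.   -8.7  70. ]]
t=44.8 w=43.6 yaw=3.161 q6end=-1.61 pos [546.3 -39.4 184.9] turn 1 x -0.0007 shift 4 x [0.0405 0.011 ] z total 0.1723
```

```bash
python3 -m inch '[0,0,0,0.0405,0.011,0,0,0,0,0,0.0405,0.011,0,0,0,0,0,0.0405,0.0105,0,0,0,0,0,0.0405,0.0105,0,0,0,0,0,0,0,0.045,0,0,0,0,0,0,0.045,0,0,0,0,0,0,0.04,0,0,0,0,0,0,0,0,0,0,0,0,0,0,0]'; python3 -c "
from h import *
plan([416,-7.5,47],3.162)"
```

```text
time: 45.57
tool_pos: [413.1, -7.2, 79.0]
tcp_rot: [3.14, -0.006, -3.123]
contact_force: [-0.2, -0.4, -0.2]
grip_width: 46.0
finger_force: 0.0
t=45.6 w=46.0 yaw=3.160 q6end=-1.61 pos [413.1  -7.2  79. ] turn 1 x -0.0011 shift 1 x [-0.0036 -0.0005] z total 0.04
```

```bash
python3 -m inch '[0,0,0,-0.002,0,0.022,0,0,0,0,0,0,0.016,0,0,0,0,0,0,0,0,0,0,0,0,0,0,1,0,0,0,0,0,0,1,0,0,0,0,0,0,1,0,0,0,0,0,0,1,0,0,0,0,0,0,1,0,0,0,0,0,0,1]'; python3 -m inch '[0,0,0,-0.006,0,0,1,0,0,0,-0.009,0,0,1,0,0,0,-0.009,0,0,1,0,0,0,-0.009,0,0,1,0,0,0,-0.009,0,0,1,0,0,0,-0.009,0,0,1,0,0,0,-0.009,0,0,1,0,0,0,-0.009,0,0,1,0,0,0,-0.009,0,0,1,0,0,0,-0.009,0,0,1]'; python3 -m inch '[0,0,0,-0.009,0,0,1,0,0,0,-0.009,0,0,1,0,0,0,-0.009,0,0,1,0,0,0,-0.009,0,0,1,0,0,0,-0.009,0,0,1,0,0,0,-0.009,0,0,1,0,0,0,-0.009,0,0,1,0,0,0,-0.006,0,0,1,0,0,0,0,0,0,1,0,0,0,0,0,0,1]'
```

```text
time: 46.32
tool_pos: [417.6, -8.2, 50.4]
tcp_rot: [-3.14, 0.002, -3.122]
contact_force: [-1.6, -5.8, 6.8]
grip_width: 21.2
finger_force: 30.0
time: 47.15
tool_pos: [486.9, -6.7, 50.4]
tcp_rot: [-3.141, 0.001, -3.122]
contact_force: [-1.8, -3.2, 6.5]
grip_width: 21.6
finger_force: 30.0
time: 47.98
tool_pos: [543.0, -5.4, 50.4]
tcp_rot: [-3.141, 0.003, -3.123]
contact_force: [2.4, -1.0, 5.9]
grip_width: 21.4
finger_force: 30.0
```

```bash
python3 -m inch '[0,0,0,-0.005,0,0,1,0,0,0,-0.005,0,0,1,0,0,0,-0.004,0,0,1,0,0,0,0,0,0,1,0,0,0,0,0,0,1]'; python3 -m inch '[0,0,0,-0.003,0,0,1,0,0,0,-0.003,0,0,1,0,0,0,0,0,0,1,0,0,0,0,0,0,1]'
```

```text
time: 48.4
tool_pos: [553.6, -5.2, 50.4]
tcp_rot: [-3.141, 0.002, -3.123]
contact_force: [1.1, -1.1, 5.7]
grip_width: 21.1
finger_force: 30.0
time: 48.73
tool_pos: [557.4, -5.1, 50.4]
tcp_rot: [-3.141, 0.0, -3.123]
contact_force: [-2.9, -2.3, 8.5]
grip_width: 21.3
finger_force: 30.0
```

```bash
python3 -m inch '[0,0,0,-0.004,0,0,1,0,0,0,-0.003,0,0,1,0,0,0,0,0,0,1,0,0,0,0,0,0,1]'
```

```text
time: 49.07
tool_pos: [558.1, -5.0, 50.1]
tcp_rot: [-3.141, -0.011, -3.122]
contact_force: [-18.7, -4.7, 21.7]
grip_width: 21.1
finger_force: 30.0
```

```bash
python3 -m inch '[0,0,0,0.005,0,0,1,0,0,0,0,0,0,0.5,0,0,0,0,0,0,0,0,0,0,0,0,0,0,0,0,0,0,0,0,0,0,0,0,0,0,-0.02,0,0,0,0,0,0,-0.045,0,0,0,0,0.03,0,-0.045,0,0,0,0,0.03,0,-0.045,0,0,0,0,0,0,0,0]'; python3 -c "
from h import *
a=snap('wrist','k');b=capture('scene')['image']
cv2.imwrite('pics/k2.png',np.vstack([cv2.resize(a['image'][:240],(600,281)),cv2.resize(b[90:300,100:400],(428,300),interpolation=2) if 0 else cv2.copyMakeBorder(cv2.resize(b[90:300,100:400],(428,300)),0,0,0,172,cv2.BORDER_CONSTANT)])[:,:,::-1])"
```

```text
time: 49.9
tool_pos: [512.9, -5.6, 176.7]
tcp_rot: [-3.14, 0.007, -3.122]
contact_force: [2.0, 0.6, -0.7]
grip_width: 46.1
finger_force: 0.0
```

View pics/k2.png

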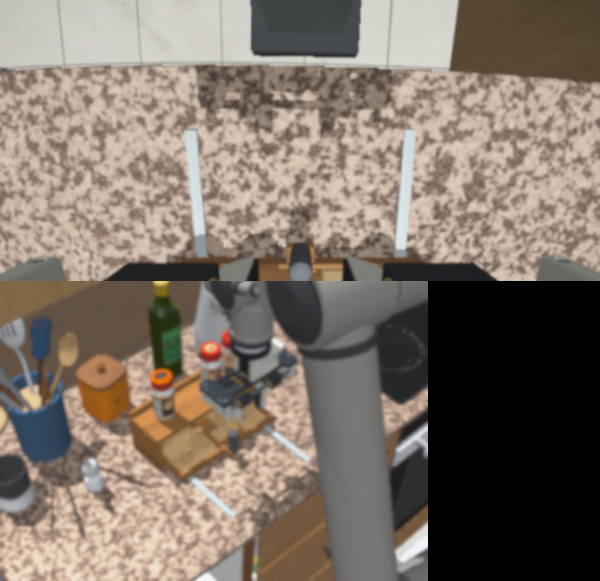

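The tray is shut, with the knob at about (300,270) in the upper panel, the worktop clear and the gripper free. One last check of the knob position, then I hand in.

```bash
python3 -c "
from h import *
c=load('k');p=ray(c,np.array([[256,231]]),[70])[0];print(p.round(1))
print(get_obs()['contact_force'].round(1))
if p[0]>548: print(close_job())"
```

```text
[552.9  -4.9  70. ]
[-0.6  0.3 -0.6]
the job is handed in; nothing more can be done
None
```

All seven stamps (three Ls in the right bay, four wedges in the left) were flat and interlocked when I last looked before closing. The tray then went in to its stop and the job was handed in at about 50 s. No verdict came back, and the salt shaker and garlic were never touched.

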